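# Load the battery test chamber and seal its cover

## Robot

A 7-joint arm with a two-finger parallel gripper is mounted at the origin on the work surface. World frame = base frame: x ahead of the robot, y to its left, z up, the work surface at z = 0. Lengths are in m, angles in rad, forces in N, time in s.
With the tool pointing down it reaches from about 0.425 to 0.875 m from the base axis. Payload 8.4 kg.
Tool frame: the origin (TCP) lies on the centre line of the jaws, within the pads' length; the fingertips stand 11 mm ahead of it and the grasp point (between the pads) lies 8 mm behind it; z points along the fingers, y is the line along which they close (so a half turn about z gives the same grasp; the last joint's range is limited). The gripper opens to 87 mm and grips with 3 to 60 N. Pads are 19 mm wide; open, the fingers measure 117 mm over their backs; the gripper's body (75 mm by 190 mm) begins 51 mm behind the grasp point.
Start: joints at [1.062, 0.333, 0.04, 1.465, -0.013, 1.343, -0.059], TCP at [0.259, -0.596, 0.234] pointing down, gripper open.
Joint ranges: [-2.58, 2.58], [-0.38, 2.09], [-1.3, 1.39], [0.25, 2.4], [-1.5, 4.64], [0.08, 2.09], [-2.65, 2.65]. Speed limits (rad/s): [2.22, 2.22, 2.79, 2.79, 3.14, 3.14, 3.14].

## Interface

Orientations are given as a unit quaternion [x, y, z, w].
In Python, from bench import r, optics, order gives the robot as it stands.
- The arm moves only by the tool play_rows, never from a script. Its argument "deltas" is a list of rows, each an object of numbers: "tx", "ty", "tz": the shift along the tool's x, y, z in mm; "wx", "wy", "wz": the turn, a rotation vector about the tool's x, y, z in degrees. A call has 1 to 20 rows; each row shifts and turns the commanded pose from where the row before left it, along the tool's axes as they then stand; what a row does not reach is not made up. A row lasts 1/10 s, in which the tool goes at most 50 mm and 8.59 degrees, less where a joint would pass 70% of its speed; a pose out of reach is approached as far as the arm can. A call with a gripper value outside its range is refused whole. "claw" is the finger opening in mm, from 0 to 87, set as the call begins (left out, the last holds). The fingers move at their own pace and stop on an object; "squeeze" is the grip in N (left out, the last holds). Time passes only in rows, so rows that do not move let the fingers close. It gives the time, the measured TCP pose, the force, the opening and the grip force at its end, in the units of the state.
- r.observe(): the state, without advancing time (a new reading comes with each control period).
- optics.grab_frame(name): name is "scene" or "top"; returns a dict with "pixels" (480x640x3 uint8, blue, green, red), "depth" (480x640 float32, m along the optical axis (not along the pixel's ray), 0 where there is no reading), "fx", "fy", "cx", "cy" (pixels), "dist" ([k1, k2, p1, p2, k3] as OpenCV has them; the pictures are not rectified), "R" (3x3) and "t" (3): a world point X has camera coordinates R X + t. Camera axes: x right, y down, z forward; pixel columns grow to the right and rows downward; lengths in m; the calibration is good to about 2 mm. A picture is of the moment at which its call begins.
- order.sign_off(): hands the job in; it is judged then, once.
The state is a dict: "time": time; "joints": joint angles; "qd": joint speeds; "tau": joint torques, N m; "tool_pos": TCP position; "tcp_rot": TCP orientation; "force": force on the tool from outside, world axes, zero at the start; "wrist_torque": the same for the moment, N m; "width": finger opening in m; "grip_force": force on a finger pad.
Only numpy, scipy, OpenCV 4.12 (cv2) and the standard library are available. Lean on these libraries where they do the work, as an engineer would, in place of code of your own. Each camera call takes 0.05 s, during which the arm holds its last target. There are 200 camera calls.

## Task

Lay a spare battery module in every empty cradle of the test chamber, leaving the modules already fitted where they are and any unneeded spares lying on the bench, then swing the cover fully shut. Tighten its four wing screws clockwise, evenly and in cross order: first turn each about half way, one diagonal pair and then the other, then turn each fully home to its stop, again one diagonal pair and then the other. Do not knock the beaker, the tape roll or the blue block about.

Things in the scene. Friction and masses are not known exactly. Their poses are not given: they have to be found in the camera images.
- chamber: Fixed aluminium battery test chamber, an open box 144 mm (x) by 330 mm (y), rim 58 mm high with a 3 mm gasket. Origin at the centre of its underside. Centred cavity 92 mm (x) by 290 mm (y), floor 8 mm above the bench, with four cradles side by side along y, 66 mm apart: bays 92 mm (x) by 48 mm (y) between black ribs 8 mm higher than the floor.
- cover (a joint): Stiff hinge of the grey cover, rad: 0 shut, 1.57 upright, at most 2.2; starts open at about 2.05, leaning away from the robot, and stays where left (up to 1 N m to move). Hinge line along the chamber's y, 78 mm in +x and 65 mm up from its origin. Cover 8 mm thick, 330 mm along the hinge, reaching 150 mm from it. Outer face bare in the middle, 69 mm above the bench when shut.
- cradle0 (a point): Cradle 0, counted from the chamber's -y end, at y = -99 mm from the chamber's middle: the point where the centre of a properly seated module lies, 28 mm above the bench. Axes as the chamber's; a module lies along x.
- cradle1 (a point): Cradle 1, counted from the chamber's -y end, at y = -33 mm from the chamber's middle: the point where the centre of a properly seated module lies, 28 mm above the bench. Axes as the chamber's; a module lies along x.
- cradle2 (a point): Cradle 2, counted from the chamber's -y end, at y = 33 mm from the chamber's middle: the point where the centre of a properly seated module lies, 28 mm above the bench. Axes as the chamber's; a module lies along x.
- cradle3 (a point): Cradle 3, counted from the chamber's -y end, at y = 99 mm from the chamber's middle: the point where the centre of a properly seated module lies, 28 mm above the bench. Axes as the chamber's; a module lies along x.
- fitted0_mid (a point): Centre of a battery module: grey block 80 mm long (its x) and 40 mm by 40 mm in section, black ends, about 0.2 kg. Fitted module that may be lying in cradle 0 from the start, or be absent (then the cradle is empty).
- fitted1_mid (a point): Centre of a battery module: grey block 80 mm long (its x) and 40 mm by 40 mm in section, black ends, about 0.2 kg. Fitted module that may be lying in cradle 1 from the start, or be absent (then the cradle is empty).
- fitted2_mid (a point): Centre of a battery module: grey block 80 mm long (its x) and 40 mm by 40 mm in section, black ends, about 0.2 kg. Fitted module that may be lying in cradle 2 from the start, or be absent (then the cradle is empty).
- fitted3_mid (a point): Centre of a battery module: grey block 80 mm long (its x) and 40 mm by 40 mm in section, black ends, about 0.2 kg. Fitted module that may be lying in cradle 3 from the start, or be absent (then the cradle is empty).
- spare0_mid (a point): Centre of a battery module: grey block 80 mm long (its x) and 40 mm by 40 mm in section, black ends, about 0.2 kg. Spare, at first lying on the flat 3 mm rubber mat beside the chamber. All modules are alike; any spare fits any cradle, either end first and on any of its four long faces.
- spare1_mid (a point): Centre of a battery module: grey block 80 mm long (its x) and 40 mm by 40 mm in section, black ends, about 0.2 kg. Spare, at first lying on the flat 3 mm rubber mat beside the chamber. All modules are alike; any spare fits any cradle, either end first and on any of its four long faces.
- spare2_mid (a point): Centre of a battery module: grey block 80 mm long (its x) and 40 mm by 40 mm in section, black ends, about 0.2 kg. Spare, at first lying on the flat 3 mm rubber mat beside the chamber. All modules are alike; any spare fits any cradle, either end first and on any of its four long faces.
- wing0 (a joint): Turn of the wing screw at the near left (-x, +y) corner of the shut cover, rad: 0 slackest, grows clockwise seen from above, stop at 2.4 (fully tight; needs two grasps). Starts between 0 and 0.35, takes 0.06 N m, stays where left. Wing's yaw = chamber's yaw minus this value. Wing: upright steel blade 56 mm long, 10 mm thick, 24 mm high on a hub 8 mm high, 24 mm across.
- wing0_grip (a point): Point on that screw's axis, 24 mm off the cover's outer face and 8 mm below the wing's top; x along the wing, z along the axis, away from the cover. With the cover shut it is 93 mm above the bench, 58 mm in x and 147 mm in y from the chamber's middle.
- wing1 (a joint): Turn of the wing screw at the near right (-x, -y) corner of the shut cover, rad: 0 slackest, grows clockwise seen from above, stop at 2.4 (fully tight; needs two grasps). Starts between 0 and 0.35, takes 0.06 N m, stays where left. Wing's yaw = chamber's yaw minus this value. Wing: upright steel blade 56 mm long, 10 mm thick, 24 mm high on a hub 8 mm high, 24 mm across.
- wing1_grip (a point): Point on that screw's axis, 24 mm off the cover's outer face and 8 mm below the wing's top; x along the wing, z along the axis, away from the cover. With the cover shut it is 93 mm above the bench, 58 mm in x and 147 mm in y from the chamber's middle.
- wing2 (a joint): Turn of the wing screw at the far right (+x, -y) corner of the shut cover, rad: 0 slackest, grows clockwise seen from above, stop at 2.4 (fully tight; needs two grasps). Starts between 0 and 0.35, takes 0.06 N m, stays where left. Wing's yaw = chamber's yaw minus this value. Wing: upright steel blade 56 mm long, 10 mm thick, 24 mm high on a hub 8 mm high, 24 mm across.
- wing2_grip (a point): Point on that screw's axis, 24 mm off the cover's outer face and 8 mm below the wing's top; x along the wing, z along the axis, away from the cover. With the cover shut it is 93 mm above the bench, 58 mm in x and 147 mm in y from the chamber's middle.
- wing3 (a joint): Turn of the wing screw at the far left (+x, +y) corner of the shut cover, rad: 0 slackest, grows clockwise seen from above, stop at 2.4 (fully tight; needs two grasps). Starts between 0 and 0.35, takes 0.06 N m, stays where left. Wing's yaw = chamber's yaw minus this value. Wing: upright steel blade 56 mm long, 10 mm thick, 24 mm high on a hub 8 mm high, 24 mm across.
- wing3_grip (a point): Point on that screw's axis, 24 mm off the cover's outer face and 8 mm below the wing's top; x along the wing, z along the axis, away from the cover. With the cover shut it is 93 mm above the bench, 58 mm in x and 147 mm in y from the chamber's middle.
- beaker: Bystander: orange plastic beaker, 72 mm across, 110 mm high, loose on the bench. Origin at the centre of its underside.
- tape: Bystander: yellow tape roll lying flat, 90 mm across, 25 mm high, loose on the bench. Origin at the centre of its underside.
- eraser: Bystander: blue block, 50 by 110 by 35 mm high, loose on the bench. Origin at the centre of its underside.
Things that resemble listed ones, but are neither listed nor needed, are in the scene too. Leave any red look-alike of the part that bears fitted0_mid alone. Leave any green look-alike of the part that bears spare0_mid alone.

How it is judged:
On the way, in this order (a step that is already met when the one before it is completed fails the run):
1. every cradle holds one module, lying flat in it (((distance between fitted0_mid and cradle0 below 0.0105 m and angle between the x axis of fitted0_mid and the x axis of cradle0, either way round below 0.15 rad) or (distance between spare0_mid and cradle0 below 0.0105 m and angle between the x axis of spare0_mid and the x axis of cradle0, either way round below 0.15 rad) or (distance between spare1_mid and cradle0 below 0.0105 m and angle between the x axis of spare1_mid and the x axis of cradle0, either way round below 0.15 rad) or (distance between spare2_mid and cradle0 below 0.0105 m and angle between the x axis of spare2_mid and the x axis of cradle0, either way round below 0.15 rad)) and ((distance between fitted1_mid and cradle1 below 0.0105 m and angle between the x axis of fitted1_mid and the x axis of cradle1, either way round below 0.15 rad) or (distance between spare0_mid and cradle1 below 0.0105 m and angle between the x axis of spare0_mid and the x axis of cradle1, either way round below 0.15 rad) or (distance between spare1_mid and cradle1 below 0.0105 m and angle between the x axis of spare1_mid and the x axis of cradle1, either way round below 0.15 rad) or (distance between spare2_mid and cradle1 below 0.0105 m and angle between the x axis of spare2_mid and the x axis of cradle1, either way round below 0.15 rad)) and ((distance between fitted2_mid and cradle2 below 0.0105 m and angle between the x axis of fitted2_mid and the x axis of cradle2, either way round below 0.15 rad) or (distance between spare0_mid and cradle2 below 0.0105 m and angle between the x axis of spare0_mid and the x axis of cradle2, either way round below 0.15 rad) or (distance between spare1_mid and cradle2 below 0.0105 m and angle between the x axis of spare1_mid and the x axis of cradle2, either way round below 0.15 rad) or (distance between spare2_mid and cradle2 below 0.0105 m and angle between the x axis of spare2_mid and the x axis of cradle2, either way round below 0.15 rad)) and ((distance between fitted3_mid and cradle3 below 0.0105 m and angle between the x axis of fitted3_mid and the x axis of cradle3, either way round below 0.15 rad) or (distance between spare0_mid and cradle3 below 0.0105 m and angle between the x axis of spare0_mid and the x axis of cradle3, either way round below 0.15 rad) or (distance between spare1_mid and cradle3 below 0.0105 m and angle between the x axis of spare1_mid and the x axis of cradle3, either way round below 0.15 rad) or (distance between spare2_mid and cradle3 below 0.0105 m and angle between the x axis of spare2_mid and the x axis of cradle3, either way round below 0.15 rad))), for 0.2 s.
2. the cover is shut, all four wing screws still loose (value of joint cover below 0.04 rad and value of joint each of wing0, wing1, wing2, wing3 below 0.6 rad), for 0.2 s.
3. two diagonally opposite wing screws are turned about half way (0.75 to 1.8 rad), the other two not yet (under 0.6) (value of joint cover below 0.04 rad and ((value of joint wing0 between 0.75 and 1.8 rad and value of joint wing2 between 0.75 and 1.8 rad and value of joint each of wing1, wing3 below 0.6 rad) or (value of joint wing1 between 0.75 and 1.8 rad and value of joint wing3 between 0.75 and 1.8 rad and value of joint each of wing0, wing2 below 0.6 rad))), for 0.2 s.
4. all four wing screws are about half way (0.75 to 1.8 rad) (value of joint cover below 0.04 rad and value of joint wing0 between 0.75 and 1.8 rad and value of joint wing1 between 0.75 and 1.8 rad and value of joint wing2 between 0.75 and 1.8 rad and value of joint wing3 between 0.75 and 1.8 rad), for 0.2 s.
5. two diagonally opposite wing screws are fully tight (over 2.15 rad), the other two still about half way (under 1.8) (value of joint cover below 0.04 rad and ((value of joint wing0 between 2.15 and 9 rad and value of joint wing2 between 2.15 and 9 rad and value of joint each of wing1, wing3 below 1.8 rad) or (value of joint wing1 between 2.15 and 9 rad and value of joint wing3 between 2.15 and 9 rad and value of joint each of wing0, wing2 below 1.8 rad))), for 0.2 s.
6. all four wing screws are fully tight (over 2.15 rad) (value of joint cover below 0.04 rad and value of joint each of wing0, wing1, wing2, wing3 above 2.15 rad), for 0.2 s.
At the end, for the whole second after the job is handed in: Every cradle holds one module lying flat in it (centre within 10.5 mm of the cradle's point, along it within 0.15 rad), unused spares lie flat on the bench or mat and are at rest, the cover is shut (under 0.04 rad) and all four wing screws are fully tight (over 2.15 rad of 2.4) (all of step 1 and all of step 6 and ((distance between spare0_mid and cradle0 below 0.0105 m and angle between the x axis of spare0_mid and the x axis of cradle0, either way round below 0.15 rad) or (distance between spare0_mid and cradle1 below 0.0105 m and angle between the x axis of spare0_mid and the x axis of cradle1, either way round below 0.15 rad) or (distance between spare0_mid and cradle2 below 0.0105 m and angle between the x axis of spare0_mid and the x axis of cradle2, either way round below 0.15 rad) or (distance between spare0_mid and cradle3 below 0.0105 m and angle between the x axis of spare0_mid and the x axis of cradle3, either way round below 0.15 rad) or height (world z) of spare0_mid below 0.03 m) and ((distance between spare1_mid and cradle0 below 0.0105 m and angle between the x axis of spare1_mid and the x axis of cradle0, either way round below 0.15 rad) or (distance between spare1_mid and cradle1 below 0.0105 m and angle between the x axis of spare1_mid and the x axis of cradle1, either way round below 0.15 rad) or (distance between spare1_mid and cradle2 below 0.0105 m and angle between the x axis of spare1_mid and the x axis of cradle2, either way round below 0.15 rad) or (distance between spare1_mid and cradle3 below 0.0105 m and angle between the x axis of spare1_mid and the x axis of cradle3, either way round below 0.15 rad) or height (world z) of spare1_mid below 0.03 m) and ((distance between spare2_mid and cradle0 below 0.0105 m and angle between the x axis of spare2_mid and the x axis of cradle0, either way round below 0.15 rad) or (distance between spare2_mid and cradle1 below 0.0105 m and angle between the x axis of spare2_mid and the x axis of cradle1, either way round below 0.15 rad) or (distance between spare2_mid and cradle2 below 0.0105 m and angle between the x axis of spare2_mid and the x axis of cradle2, either way round below 0.15 rad) or (distance between spare2_mid and cradle3 below 0.0105 m and angle between the x axis of spare2_mid and the x axis of cradle3, either way round below 0.15 rad) or height (world z) of spare2_mid below 0.03 m) and linear speed of each of spare0, spare1, spare2 below 0.02 m/s); the robot touches nothing.
It fails at once if a module that was fitted from the start is moved (more than 30 mm) (distance of any of fitted0_mid, fitted1_mid, fitted2_mid, fitted3_mid from where it was at the start of the episode above 0.03 m).
It fails at once if one wing screw is fully tight (over 2.0 rad) while another is still loose (under 0.6 rad) ((value of joint wing0 above 2 rad and value of joint wing1 below 0.6 rad) or (value of joint wing0 above 2 rad and value of joint wing2 below 0.6 rad) or (value of joint wing0 above 2 rad and value of joint wing3 below 0.6 rad) or (value of joint wing1 above 2 rad and value of joint wing0 below 0.6 rad) or (value of joint wing1 above 2 rad and value of joint wing2 below 0.6 rad) or (value of joint wing1 above 2 rad and value of joint wing3 below 0.6 rad) or (value of joint wing2 above 2 rad and value of joint wing0 below 0.6 rad) or (value of joint wing2 above 2 rad and value of joint wing1 below 0.6 rad) or (value of joint wing2 above 2 rad and value of joint wing3 below 0.6 rad) or (value of joint wing3 above 2 rad and value of joint wing0 below 0.6 rad) or (value of joint wing3 above 2 rad and value of joint wing1 below 0.6 rad) or (value of joint wing3 above 2 rad and value of joint wing2 below 0.6 rad)).
It fails at once if the beaker, tape roll or blue block is shoved more than 40 mm (distance of any of beaker, tape, eraser from where it was at the start of the episode above 0.04 m).
Of fitted0, fitted1, fitted2, fitted3 only 1 to 3 are there at a start; the rules pass over those that are not, and their reading is None.
At some moment in a run one of spare0, spare1, spare2 may be knocked a few centimetres aside while the robot is not near it.
Once in a run the grip may slacken for a moment while it holds something.
It also fails if it takes over 210 s, if anything falls off the work surface, if the arm or the gripper's body presses on something with over 40 N, if the wrist force passes 120 N, or if a joint passes its speed limit or range.

## Working session

There is one attempt and no reset: what is moved stays moved. The work goes in short steps, Python scripts to look and compute and a tool call to move; the robot and the scene stay as the last step left them, time stands still between calls to the robot, and variables do not carry over. Pictures are saved under pics/ and viewed, at most 14 in all, crops included, and the job is handed in when it is done.

Besides the shell and the picture viewer there is one more tool, called after ">>>" as a command line: name --argument value ..., lists and objects as JSON in quotes. play_rows: Moves the arm, as the interface text tells. Its arguments: {"type":"object","properties":{"deltas":{"type":"array","items":{"type":"object","properties":{"tx":{"type":"number"},"ty":{"type":"number"},"tz":{"type":"number"},"wx":{"type":"number"},"wy":{"type":"number"},"wz":{"type":"number"}}}},"claw":{"type":"number"},"squeeze":{"type":"number"}},"required":["deltas"]}

```bash
mkdir -p pics; ls
python3 - <<'E'
from bench import r, optics, order
import cv2, numpy as np
print(r.observe())
for n in("scene","top"):
    f=optics.grab_frame(n); cv2.imwrite(f"pics/{n}0.png",f["pixels"]); np.savez(f"{n}0.npz",**f)
    print(n,f["fx"],f["fy"],f["cx"],f["cy"],f["dist"],f["R"],f["t"], (f["depth"]>0).mean())
E
```

```text
pics
{'time': 0.0, 'joints': array([ 1.06179262,  0.33387539,  0.03986403,  1.46629764, -0.01343924,
        1.34329457, -0.05851238]), 'qd': array([-0.00026062, -0.00027356, -0.0003826 ,  0.00022127,  0.00154147,
        0.00136591,  0.0015084 ]), 'tau': array([ 3.30616640e-04, -6.56359649e+01,  1.33534804e+00, -4.03802419e+01,
       -5.98839484e-02,  4.49004897e-02,  1.03654893e-04]), 'tool_pos': array([ 0.25878558, -0.59575782,  0.23266916]), 'tcp_rot': array([ 9.79083653e-01,  2.03456515e-01, -1.96239131e-04, -7.80351517e-04]), 'force': array([ 0.4180006 , -0.06396774, -0.26574806]), 'wrist_torque': array([-0.01407317,  0.01655022, -0.00990234]), 'grip_force': 0.0, 'width': 0.08688581626854415}
scene 623.4692948820073 623.4692948820073 330.3649429007072 245.3865777893625 [-0.00497221  0.          0.          0.          0.        ] [[-0.05471987  0.99844985 -0.01017982]
 [ 0.866243    0.04239871 -0.49782067]
 [-0.49661737 -0.03605888 -0.86722024]] [ 0.09042234 -0.41405675  1.91512086] 0.9959895833333333
top 622.3191439710224 622.3191439710224 320.4666896023957 239.4108209653857 [0.02553631 0.         0.         0.         0.        ] [[-8.66227800e-04 -9.99981911e-01  5.95211244e-03]
 [-9.90494636e-01  3.92735845e-05 -1.37551352e-01]
 [ 1.37548630e-01 -6.01468625e-03 -9.90476753e-01]] [-0.04634349  0.53147248  1.71494879] 0.9959602864583333
```

View pics/scene0.png

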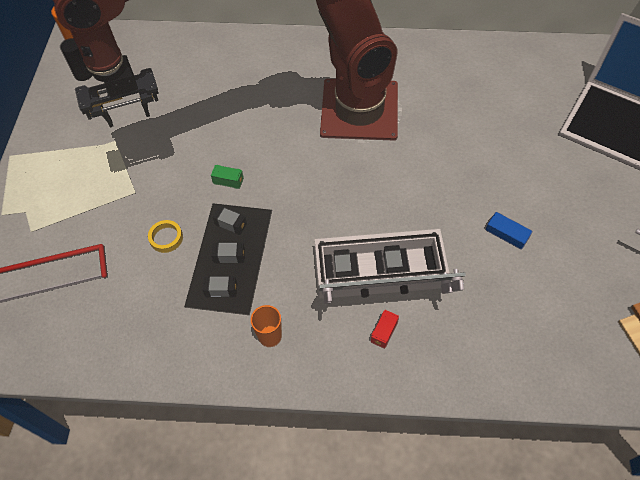

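View pics/top0.png

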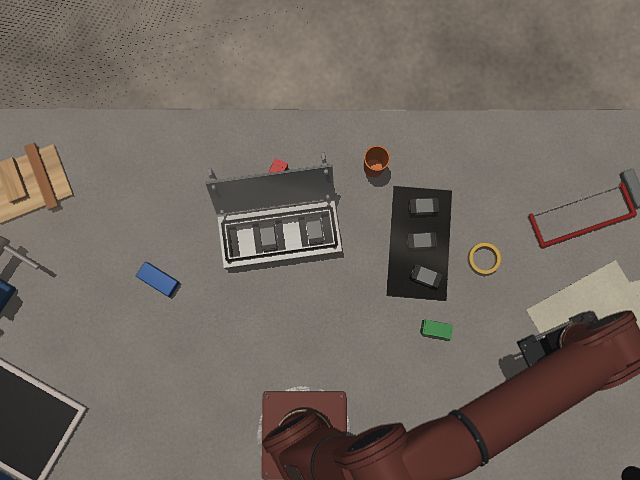

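Seen: the chamber at top (281,237) has modules in cradles 0 (315,232) and 2 (268,236); cradles 1 and 3 are empty (white floor at 292,236 and 243,240). The spares lie on the mat at top (424,206), (422,240) and (427,276). Look-alikes to leave alone are green (437,329), red (279,167), blue block (158,279) and the fitted modules.

```bash
cat > h.py <<'E'
import numpy as np, cv2
from bench import r, optics, order
def load(n): return dict(np.load(n))
def ray(f,uv):
    K=np.array([[f["fx"],0,f["cx"]],[0,f["fy"],f["cy"]],[0,0,1.]])
    p=cv2.undistortPoints(np.float64(uv).reshape(-1,1,2),K,np.float64(f["dist"])).reshape(-1,2)
    return np.c_[p,np.ones(len(p))]
def C(f): return -f["R"].T@f["t"]
def plane(f,uv,z):
    d=ray(f,uv)@f["R"]; c=C(f); return c+d*((z-c[2])/d[:,2])[:,None]
def cloud(f):
    v,u=np.mgrid[:480,:640]; d=ray(f,np.c_[u.ravel(),v.ravel()])*f["depth"].reshape(-1,1)
    return ((d-f["t"])@f["R"]).reshape(480,640,3)
def rect(P):
    (c,s,a)=cv2.minAreaRect(np.float32(P[:,:2]*1000)); 
    if s[0]<s[1]: s=s[::-1]; a+=90
    return np.round(c,1),np.round(s,1),round((a+90)%180-90,1)   # long-axis yaw, deg
def comps(m,lo):
    n,l,s,_=cv2.connectedComponentsWithStats(m.astype(np.uint8))
    return [l==i for i in range(1,n) if s[i,4]>lo]
E
python3 - <<'E'
from h import *
t=load("top0.npz"); W=cloud(t); im=t["pixels"]
s=load("scene0.npz"); S=cloud(s)
print("bench z",np.median(W[300:330,220:260,2]),np.median(S[200:220,250:300,2]))
def show(name,W,box,z0,z1,lo):
    u0,v0,u1,v1=box; m=np.zeros((480,640),bool); m[v0:v1,u0:u1]=True
    m&=(W[...,2]>z0)&(W[...,2]<z1)
    for c in comps(m,lo):
        v,u=np.where(c); print(name,(u.mean().round(1),v.mean().round(1)),len(u),"zmed",np.median(W[c][:,2]).round(4),*rect(W[c]))
show("spareT",W,(385,180,455,300),.034,.055,40)
show("spareS",S,(185,200,270,315),.034,.055,40)
show("rim",W,(200,160,350,275),.052,.064,30)
show("rimS",S,(300,220,470,320),.052,.064,30)
show("fit",W,(222,205,340,262),.040,.052,30)
show("fitS",S,(300,220,470,320),.040,.052,30)
show("cover",W,(200,160,350,275),.075,.22,30)
show("beaker",W,(355,140,400,190),.05,.13,30)
show("all low",W,(130,140,190,300),.02,.05,30)
show("tape",W,(460,235,510,285),.015,.05,30)
cv2.imwrite("pics/crop0.png",cv2.resize(im[150:300,200:460],None,fx=3,fy=3,interpolation=2))
E
```

```text
bench z 0.0003141303820703887 0.0024866997063755754
spareT (np.float64(423.9), np.float64(205.4)) 395 zmed 0.0422 [ 628.1 -339.3] [81.5 42.1] -85.9
spareT (np.float64(421.8), np.float64(240.0)) 408 zmed 0.0427 [ 529.  -330.8] [82.2 41.1] -86.1
spareT (np.float64(426.1), np.float64(275.8)) 416 zmed 0.0427 [ 428.9 -340.9] [80.1 41.7] 68.9
spareS (np.float64(228.6), np.float64(217.2)) 429 zmed 0.0439 [ 430.6 -340.8] [83.8 45.4] 66.5
spareS (np.float64(227.2), np.float64(250.0)) 469 zmed 0.0438 [ 531.3 -330.6] [81.1 48.2] -85.0
spareS (np.float64(218.7), np.float64(284.0)) 496 zmed 0.0433 [ 630.1 -339.2] [81.5 45.2] -87.5
rim (np.float64(278.5), np.float64(233.5)) 2297 zmed 0.0583 [546.9  68.9] [330.4 149.7] -81.8
rimS (np.float64(380.4), np.float64(252.4)) 2047 zmed 0.0595 [538.4  68.1] [330.6 137. ] -81.5
fit (np.float64(313.8), np.float64(229.4)) 322 zmed 0.047 [558.2 -28.7] [82.  39.8] 8.1
fit (np.float64(267.7), np.float64(236.6)) 329 zmed 0.047 [539.6 101.4] [81.8 40.7] 8.0
fitS (np.float64(397.5), np.float64(254.7)) 483 zmed 0.0478 [529.2 144.1] [138.5  91.7] -81.7
fitS (np.float64(341.9), np.float64(260.1)) 434 zmed 0.0478 [554.1 -27.9] [91.7 90.7] -79.4
fitS (np.float64(369.4), np.float64(245.3)) 49 zmed 0.0468 [503.   39.7] [50.1  7.3] -81.4
fitS (np.float64(387.3), np.float64(315.5)) 71 zmed 0.0423 [696.1  89.7] [31.9 26.7] 79.9
cover (np.float64(270.8), np.float64(188.3)) 4221 zmed 0.1497 [655.3  84.6] [330.9 102.8] -86.2
beaker (np.float64(376.4), np.float64(158.3)) 374 zmed 0.0927 [ 747.8 -200.5] [70.9 69.6] -50.6
all low (np.float64(157.1), np.float64(278.7)) 721 zmed 0.0347 [421.8 409.9] [111.4  49.9] 58.2
tape (np.float64(484.3), np.float64(258.0)) 377 zmed 0.0243 [ 480.4 -509.4] [89.4 88. ] -79.8
```

View pics/crop0.png

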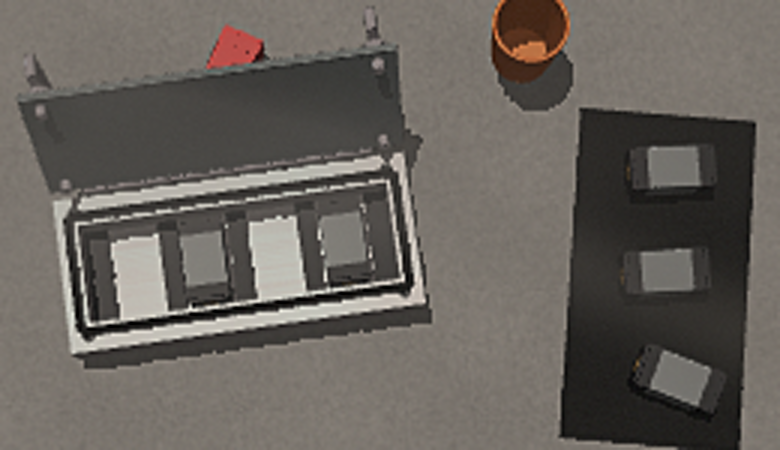

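Measured, and both views agree: chamber centre (544,69) mm, yaw 8.1°, rim 58 mm, fitted module tops 47 mm. Spares A (429,-341) at 69°, B (529,-331) at 94° and C (628,-339), all with tops about 43 mm. The close crop confirms B is a grey spare with black ends on the mat. I'll use B for cradle 1 and A for cradle 3.

```bash
cat >> h.py <<'E'
from scipy.spatial.transform import Rotation as Ro
def go(x,y,z,psi,mm=True):
    o=r.observe(); R=Ro.from_quat(o["tcp_rot"]); p=o["tool_pos"]*1000; M=R.as_matrix()
    T=Ro.from_euler("z",psi,degrees=True)*Ro.from_euler("x",180,degrees=True)
    d=np.array([x,y,z])-p
    print("t",round(o["time"],2),"pos",p.round(1),"psi",np.degrees(np.arctan2(M[1,0],M[0,0])).round(1),"F",o["force"].round(1),"w",round(o["width"]*1000,1),"g",round(o["grip_force"],1),"q5-7",o["joints"].round(2))
    print(" turn(tool)",np.degrees((R.inv()*T).as_rotvec()).round(1)," shift now",R.inv().apply(d).round(1)," shift after turn",T.inv().apply(d).round(1))
CH=np.array([544.2,68.8]); YAW=8.1
def ch(x,y):
    a=np.radians(YAW); return CH+[x*np.cos(a)-y*np.sin(a),x*np.sin(a)+y*np.cos(a)]
E
python3 -c "
from h import *
go(529,-331,120,94)"
```

```text
t 0.1 pos [ 258.8 -595.8  232.8] psi 23.5 F [0.2 0.6 0.1] w 86.7 g 0.0 q5-7 [ 1.06  0.33  0.04  1.47 -0.01  1.34 -0.06]
 turn(tool) [ -0.1  -0.  -70.5]  shift now [ 353.3 -135.   112.9]  shift after turn [245.3 288.  112.8]
```

>>> play_rows --deltas '[{"wz":-7.8},{"wz":-7.8},{"wz":-7.8},{"wz":-7.8},{"wz":-7.8},{"wz":-7.8},{"wz":-7.8},{"wz":-7.8},{"wz":-8},{"tx":22,"ty":26},{"tx":22,"ty":26},{"tx":22,"ty":26},{"tx":22,"ty":26},{"tx":22,"ty":26},{"tx":22,"ty":26},{"tx":22,"ty":26},{"tx":22,"ty":26},{"tx":22,"ty":26},{"tx":22,"ty":26}]' --claw 60

```text
invalid input at $.deltas[0]: expected keys tx, ty, tz, wx, wy, wz
```

```bash
python3 -c "
from h import *
go(529,-331,32,94)
f=optics.grab_frame('scene');W=cloud(f)
m=np.zeros((480,640),bool);m[195:320,185:275]=1;m&=(W[...,2]>.034)&(W[...,2]<.055)
for c in comps(m,40):print(rect(W[c]))"
```

```text
t 0.1 pos [ 258.8 -595.8  232.8] psi 23.5 F [0.2 0.6 0.1] w 86.7 g 0.0 q5-7 [ 1.06  0.33  0.04  1.47 -0.01  1.34 -0.06]
 turn(tool) [ -0.1  -0.  -70.5]  shift now [ 353.3 -134.9  200.9]  shift after turn [245.3 288.  200.8]
(array([ 430.5, -341. ]), array([85.5, 45. ]), 69.1)
(array([ 532.1, -330.1]), array([81. , 47.4]), -83.0)
(array([ 631.5, -338.9]), array([82.1, 43.7]), -88.3)
```

>>> play_rows --deltas '[{"tx":0,"ty":0,"tz":0,"wx":0,"wy":0,"wz":-7.8},{"tx":0,"ty":0,"tz":0,"wx":0,"wy":0,"wz":-7.8},{"tx":0,"ty":0,"tz":0,"wx":0,"wy":0,"wz":-7.8},{"tx":0,"ty":0,"tz":0,"wx":0,"wy":0,"wz":-7.8},{"tx":0,"ty":0,"tz":0,"wx":0,"wy":0,"wz":-7.8},{"tx":0,"ty":0,"tz":0,"wx":0,"wy":0,"wz":-7.8},{"tx":0,"ty":0,"tz":0,"wx":0,"wy":0,"wz":-7.8},{"tx":0,"ty":0,"tz":0,"wx":0,"wy":0,"wz":-7.8},{"tx":0,"ty":0,"tz":0,"wx":0,"wy":0,"wz":-8},{"tx":24.5,"ty":28.8,"tz":8,"wx":0,"wy":0,"wz":0},{"tx":24.5,"ty":28.8,"tz":8,"wx":0,"wy":0,"wz":0},{"tx":24.5,"ty":28.8,"tz":8,"wx":0,"wy":0,"wz":0},{"tx":24.5,"ty":28.8,"tz":8,"wx":0,"wy":0,"wz":0},{"tx":24.5,"ty":28.8,"tz":8,"wx":0,"wy":0,"wz":0},{"tx":24.5,"ty":28.8,"tz":8,"wx":0,"wy":0,"wz":0},{"tx":24.5,"ty":28.8,"tz":8,"wx":0,"wy":0,"wz":0},{"tx":24.5,"ty":28.8,"tz":8,"wx":0,"wy":0,"wz":0},{"tx":24.5,"ty":28.8,"tz":8,"wx":0,"wy":0,"wz":0},{"tx":24.5,"ty":28.8,"tz":8,"wx":0,"wy":0,"wz":0}]' --claw 60

```text
time: 2.05
tool_pos: [0.5305, -0.3311, 0.153]
tcp_rot: [0.683, 0.731, -0.0, -0.0]
force: [-0.1, -1.2, -0.2]
width: 0.0602
grip_force: 0.0
```

```bash
python3 -c "
from h import *
go(529,-331,32,94)
f=optics.grab_frame('scene');W=cloud(f)
m=np.zeros((480,640),bool);m[195:320,185:275]=1;m&=(W[...,2]>.034)&(W[...,2]<.055)
for c in comps(m,40):print(rect(W[c]))"
```

```text
t 2.05 pos [ 530.5 -331.1  153. ] psi 93.9 F [-0.1 -1.2 -0.2] w 60.2 g 0.0 q5-7 [ 0.74  0.36 -0.32  1.61  0.12  1.19  0.46]
 turn(tool) [-0.  -0.  -0.1]  shift now [  0.2  -1.4 121. ]  shift after turn [  0.2  -1.5 121. ]
(array([ 437.3, -324.3]), array([49.9, 46.8]), 74.3)
(array([ 531.4, -330.6]), array([80.7, 47.8]), -83.1)
(array([ 630.3, -339. ]), array([81. , 46.4]), -88.7)
```

>>> play_rows --deltas '[{"tx":0,"ty":-1.4,"tz":25,"wx":0,"wy":0,"wz":0},{"tx":0,"ty":0,"tz":25,"wx":0,"wy":0,"wz":0},{"tx":0,"ty":0,"tz":25,"wx":0,"wy":0,"wz":0},{"tx":0,"ty":0,"tz":25,"wx":0,"wy":0,"wz":0},{"tx":0,"ty":0,"tz":15,"wx":0,"wy":0,"wz":0},{"tx":0,"ty":0,"tz":11,"wx":0,"wy":0,"wz":0},{"tx":0,"ty":0,"tz":0,"wx":0,"wy":0,"wz":0}]'

```text
time: 2.8
tool_pos: [0.5276, -0.332, 0.0263]
tcp_rot: [0.683, 0.731, -0.0, -0.001]
force: [-0.4, 0.8, 0.3]
width: 0.0599
grip_force: 0.0
```

>>> play_rows --deltas '[{"tx":0,"ty":0,"tz":0,"wx":0,"wy":0,"wz":0},{"tx":0,"ty":0,"tz":0,"wx":0,"wy":0,"wz":0},{"tx":0,"ty":0,"tz":0,"wx":0,"wy":0,"wz":0},{"tx":0,"ty":0,"tz":0,"wx":0,"wy":0,"wz":0},{"tx":0,"ty":0,"tz":0,"wx":0,"wy":0,"wz":0}]' --claw 30 --squeeze 35

```text
time: 3.3
tool_pos: [0.5295, -0.3326, 0.0288]
tcp_rot: [0.683, 0.731, 0.0, 0.001]
force: [2.7, -0.0, 6.8]
width: 0.0396
grip_force: 35.0
```

>>> play_rows --deltas '[{"tx":0,"ty":0,"tz":-15,"wx":0,"wy":0,"wz":0},{"tx":0,"ty":0,"tz":-25,"wx":0,"wy":0,"wz":0},{"tx":0,"ty":0,"tz":-30,"wx":0,"wy":0,"wz":0},{"tx":0,"ty":0,"tz":-30,"wx":0,"wy":0,"wz":0},{"tx":0,"ty":0,"tz":-30,"wx":0,"wy":0,"wz":0}]'

```text
time: 3.8
tool_pos: [0.5274, -0.3321, 0.1591]
tcp_rot: [0.683, 0.731, -0.0, -0.001]
force: [1.0, -0.5, -3.5]
width: 0.04
grip_force: 35.0
```

```bash
python3 -c "
from h import *
p=ch(0,-33);print(p)
go(*p,140,YAW)"
```

```text
[548.84974065  36.1292193 ]
t 3.8 pos [ 527.4 -332.1  159.1] psi 93.9 F [ 1.  -0.5 -3.5] w 40.0 g 35.0 q5-7 [ 0.75  0.35 -0.32  1.61  0.12  1.2   0.47]
 turn(tool) [-0.1  0.  85.8]  shift now [366.   46.3  19.2]  shift after turn [  73.1 -361.6   19.1]
```

>>> play_rows --deltas '[{"tx":0,"ty":0,"tz":0,"wx":0,"wy":0,"wz":8.5},{"tx":0,"ty":0,"tz":0,"wx":0,"wy":0,"wz":8.5},{"tx":0,"ty":0,"tz":0,"wx":0,"wy":0,"wz":8.5},{"tx":0,"ty":0,"tz":0,"wx":0,"wy":0,"wz":8.5},{"tx":0,"ty":0,"tz":0,"wx":0,"wy":0,"wz":8.5},{"tx":0,"ty":0,"tz":0,"wx":0,"wy":0,"wz":8.5},{"tx":0,"ty":0,"tz":0,"wx":0,"wy":0,"wz":8.5},{"tx":0,"ty":0,"tz":0,"wx":0,"wy":0,"wz":8.5},{"tx":0,"ty":0,"tz":0,"wx":0,"wy":0,"wz":8.5},{"tx":0,"ty":0,"tz":0,"wx":0,"wy":0,"wz":8.5},{"tx":8,"ty":-40,"tz":0,"wx":0,"wy":0,"wz":0.8},{"tx":8,"ty":-40,"tz":0,"wx":0,"wy":0,"wz":0},{"tx":8,"ty":-40,"tz":0,"wx":0,"wy":0,"wz":0},{"tx":8,"ty":-40,"tz":0,"wx":0,"wy":0,"wz":0},{"tx":8,"ty":-40,"tz":0,"wx":0,"wy":0,"wz":0},{"tx":8,"ty":-40,"tz":0,"wx":0,"wy":0,"wz":0},{"tx":8,"ty":-40,"tz":0,"wx":0,"wy":0,"wz":0},{"tx":8,"ty":-40,"tz":0,"wx":0,"wy":0,"wz":0},{"tx":9,"ty":-41,"tz":0,"wx":0,"wy":0,"wz":0},{"tx":0,"ty":0,"tz":0,"wx":0,"wy":0,"wz":0}]'

```text
time: 5.8
tool_pos: [0.5484, 0.0426, 0.1583]
tcp_rot: [0.997, 0.075, -0.0, -0.001]
force: [-0.6, -1.5, -1.9]
width: 0.0401
grip_force: 35.0
```

```bash
python3 -c "
from h import *
p=ch(0,-33);go(*p,35,YAW)
f=optics.grab_frame('scene');cv2.imwrite('pics/s1.png',cv2.resize(f['pixels'][180:340,260:500],None,fx=3,fy=3))
go(*p,35,YAW)"
```

```text
t 5.8 pos [548.4  42.6 158.3] psi 8.6 F [-0.6 -1.5 -1.9] w 40.1 g 35.0 q5-7 [ 0.14  0.21 -0.33  1.79  0.07  1.15 -1.64]
 turn(tool) [-0.2  0.   0.5]  shift now [ -0.6   6.8 123.2]  shift after turn [ -0.5   6.5 123.3]
t 5.85 pos [548.5  38.9 158. ] psi 8.4 F [-0.5 -1.2 -3.1] w 39.7 g 35.0 q5-7 [ 0.14  0.21 -0.33  1.79  0.07  1.15 -1.63]
 turn(tool) [-0.1  0.   0.3]  shift now [  0.    2.9 123. ]  shift after turn [-1.00e-01  2.80e+00  1.23e+02]
```

View pics/s1.png

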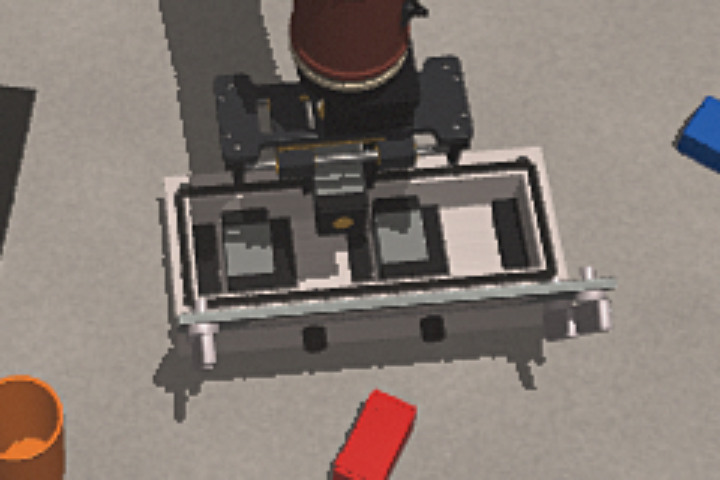

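The module is held level (crop (340,200)) above the open bay, with the neighbours undisturbed.

>>> play_rows --deltas '[{"tx":0,"ty":0,"tz":20,"wx":0,"wy":0,"wz":0},{"tx":0,"ty":0,"tz":20,"wx":0,"wy":0,"wz":0},{"tx":0,"ty":0,"tz":20,"wx":0,"wy":0,"wz":0},{"tx":0,"ty":0,"tz":15,"wx":0,"wy":0,"wz":0},{"tx":0,"ty":0,"tz":0,"wx":0,"wy":0,"wz":0},{"tx":0,"ty":0,"tz":0,"wx":0,"wy":0,"wz":0}]'

```text
time: 6.45
tool_pos: [0.5493, 0.0349, 0.083]
tcp_rot: [0.998, 0.07, -0.0, 0.0]
force: [0.1, -0.3, -2.5]
width: 0.0396
grip_force: 35.0
```

```bash
python3 -c "
from h import *
p=ch(0,-33);go(*p,33,YAW)"
```

```text
t 6.45 pos [549.3  34.9  83. ] psi 8.0 F [ 0.1 -0.3 -2.5] w 39.6 g 35.0 q5-7 [ 0.13  0.28 -0.32  1.87  0.11  1.01 -1.66]
 turn(tool) [ 0.   0.  -0.1]  shift now [-0.3 -1.3 50. ]  shift after turn [-0.3 -1.3 50. ]
```

>>> play_rows --deltas '[{"tx":0,"ty":-1.3,"tz":10,"wx":0,"wy":0,"wz":0},{"tx":0,"ty":0,"tz":10,"wx":0,"wy":0,"wz":0},{"tx":0,"ty":0,"tz":8,"wx":0,"wy":0,"wz":0},{"tx":0,"ty":0,"tz":7,"wx":0,"wy":0,"wz":0},{"tx":0,"ty":0,"tz":5,"wx":0,"wy":0,"wz":0},{"tx":0,"ty":0,"tz":5,"wx":0,"wy":0,"wz":0},{"tx":0,"ty":0,"tz":3,"wx":0,"wy":0,"wz":0},{"tx":0,"ty":0,"tz":1,"wx":0,"wy":0,"wz":0},{"tx":0,"ty":0,"tz":0,"wx":0,"wy":0,"wz":0}]'

```text
time: 7.35
tool_pos: [0.5492, 0.0367, 0.0338]
tcp_rot: [0.998, 0.07, 0.0, 0.0]
force: [-1.1, -0.4, 0.2]
width: 0.0398
grip_force: 35.0
```

>>> play_rows --deltas '[{"tx":0,"ty":0,"tz":0,"wx":0,"wy":0,"wz":0},{"tx":0,"ty":0,"tz":0,"wx":0,"wy":0,"wz":0},{"tx":0,"ty":0,"tz":0,"wx":0,"wy":0,"wz":0},{"tx":0,"ty":0,"tz":-15,"wx":0,"wy":0,"wz":0},{"tx":0,"ty":0,"tz":-25,"wx":0,"wy":0,"wz":0},{"tx":0,"ty":0,"tz":-30,"wx":0,"wy":0,"wz":0},{"tx":0,"ty":0,"tz":-30,"wx":0,"wy":0,"wz":0},{"tx":0,"ty":0,"tz":-20,"wx":0,"wy":0,"wz":0}]' --claw 51

```text
time: 8.15
tool_pos: [0.55, 0.0369, 0.1572]
tcp_rot: [0.998, 0.071, 0.002, -0.0]
force: [0.5, -0.1, -1.0]
width: 0.051
grip_force: 0.0
```

```bash
python3 -c "
from h import *
go(429.5,-341,140,69)"
```

```text
t 8.15 pos [550.   36.9 157.2] psi 8.1 F [ 0.5 -0.1 -1. ] w 51.0 g 0.0 q5-7 [ 0.14  0.21 -0.33  1.79  0.07  1.15 -1.64]
 turn(tool) [  0.1  -0.2 -60.9]  shift now [-172.5  357.2   16.7]  shift after turn [-396.    22.9   17.2]
```

Shift in the current axes first (10 rows), then turn.

>>> play_rows --deltas '[{"tx":-17.2,"ty":35.7,"tz":0,"wx":0,"wy":0,"wz":0},{"tx":-17.2,"ty":35.7,"tz":0,"wx":0,"wy":0,"wz":0},{"tx":-17.2,"ty":35.7,"tz":0,"wx":0,"wy":0,"wz":0},{"tx":-17.2,"ty":35.7,"tz":0,"wx":0,"wy":0,"wz":0},{"tx":-17.2,"ty":35.7,"tz":0,"wx":0,"wy":0,"wz":0},{"tx":-17.2,"ty":35.7,"tz":0,"wx":0,"wy":0,"wz":0},{"tx":-17.2,"ty":35.7,"tz":0,"wx":0,"wy":0,"wz":0},{"tx":-17.2,"ty":35.7,"tz":0,"wx":0,"wy":0,"wz":0},{"tx":-17.2,"ty":35.7,"tz":0,"wx":0,"wy":0,"wz":0},{"tx":-17.2,"ty":35.7,"tz":0,"wx":0,"wy":0,"wz":0},{"tx":0,"ty":0,"tz":0,"wx":0,"wy":0,"wz":-7.6},{"tx":0,"ty":0,"tz":0,"wx":0,"wy":0,"wz":-7.6},{"tx":0,"ty":0,"tz":0,"wx":0,"wy":0,"wz":-7.6},{"tx":0,"ty":0,"tz":0,"wx":0,"wy":0,"wz":-7.6},{"tx":0,"ty":0,"tz":0,"wx":0,"wy":0,"wz":-7.6},{"tx":0,"ty":0,"tz":0,"wx":0,"wy":0,"wz":-7.6},{"tx":0,"ty":0,"tz":0,"wx":0,"wy":0,"wz":-7.6},{"tx":0,"ty":0,"tz":0,"wx":0,"wy":0,"wz":-7.7},{"tx":0,"ty":0,"tz":0,"wx":0,"wy":0,"wz":0}]' --claw 60

```text
time: 10.05
tool_pos: [0.4292, -0.341, 0.1547]
tcp_rot: [0.824, 0.567, 0.0, 0.0]
force: [1.0, -0.2, -0.7]
width: 0.0603
grip_force: 0.0
```

```bash
python3 -c "
from h import *
f=optics.grab_frame('scene');W=cloud(f)
m=np.zeros((480,640),bool);m[195:320,175:300]=1;m&=(W[...,2]>.034)&(W[...,2]<.055)
for c in comps(m,40):print(rect(W[c]))
go(429.5,-341,27,69)
f=optics.grab_frame('top');W=cloud(f);cv2.imwrite('pics/t2.png',cv2.resize(f['pixels'][150:300,200:460],None,fx=3,fy=3))
for b in ((205,215,350,265),(380,180,455,300)):
  m=np.zeros((480,640),bool);m[b[1]:b[3],b[0]:b[2]]=1;m&=(W[...,2]>.040)&(W[...,2]<.052)
  for c in comps(m,40):print('top',rect(W[c]),np.median(W[c][:,2]))
print(ch(0,-33))
"
```

```text
(array([ 432.2, -340.6]), array([83.5, 46.7]), 67.8)
(array([ 630. , -339.5]), array([82.7, 43.7]), -87.0)
t 10.1 pos [ 429.2 -341.   154.6] psi 68.8 F [ 0.2 -0.3  0.4] w 59.6 g 0.0 q5-7 [ 0.71  0.19 -0.13  1.81  0.03  1.14  0.2 ]
 turn(tool) [ 0.1 -0.  -0.2]  shift now [1.000e-01 1.000e-01 1.276e+02]  shift after turn [1.000e-01 2.000e-01 1.276e+02]
top (array([558.4, -28.6]), array([80.8, 39.8]), 8.1) 0.046891816946046994
top (array([548.1,  35.2]), array([80.8, 40. ]), 7.8) 0.04682816342189418
top (array([539.9, 101.6]), array([80.7, 40.6]), 8.0) 0.04705676445454591
top (array([ 628.2, -338.5]), array([80.9, 41.2]), -85.9) 0.044371528972189586
top (array([ 437.6, -319.4]), array([40.8, 33.2]), -20.2) 0.04420482691903305
[548.84974065  36.1292193 ]
```

View pics/t2.png

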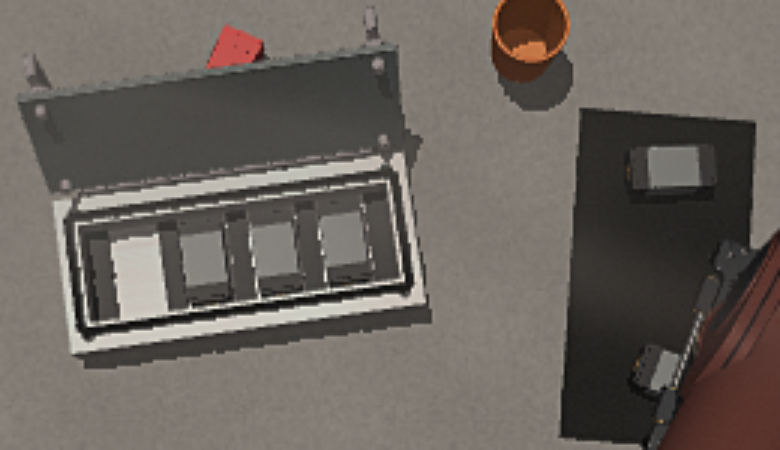

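Cradle 1 (crop (275,262)) is filled within about 1 mm of its point; cradle 3 (138,275) is still empty and A lies under the gripper at (660,370).

>>> play_rows --deltas '[{"tx":0,"ty":0,"tz":25,"wx":0,"wy":0,"wz":0},{"tx":0,"ty":0,"tz":25,"wx":0,"wy":0,"wz":0},{"tx":0,"ty":0,"tz":25,"wx":0,"wy":0,"wz":0},{"tx":0,"ty":0,"tz":25,"wx":0,"wy":0,"wz":0},{"tx":0,"ty":0,"tz":15,"wx":0,"wy":0,"wz":0},{"tx":0,"ty":0,"tz":12,"wx":0,"wy":0,"wz":0},{"tx":0,"ty":0,"tz":0,"wx":0,"wy":0,"wz":0}]'

```text
time: 10.85
tool_pos: [0.4284, -0.3405, 0.0255]
tcp_rot: [0.825, 0.566, -0.0, -0.001]
force: [-0.4, -0.3, 0.5]
width: 0.06
grip_force: 0.0
```

>>> play_rows --deltas '[{"tx":0,"ty":0,"tz":0,"wx":0,"wy":0,"wz":0},{"tx":0,"ty":0,"tz":0,"wx":0,"wy":0,"wz":0},{"tx":0,"ty":0,"tz":0,"wx":0,"wy":0,"wz":0},{"tx":0,"ty":0,"tz":0,"wx":0,"wy":0,"wz":0},{"tx":0,"ty":0,"tz":0,"wx":0,"wy":0,"wz":0}]' --claw 30 --squeeze 35

```text
time: 11.35
tool_pos: [0.4299, -0.3414, 0.0275]
tcp_rot: [0.824, 0.566, 0.0, 0.001]
force: [1.2, -0.4, 6.3]
width: 0.0399
grip_force: 35.0
```

>>> play_rows --deltas '[{"tx":0,"ty":0,"tz":-15,"wx":0,"wy":0,"wz":0},{"tx":0,"ty":0,"tz":-25,"wx":0,"wy":0,"wz":0},{"tx":0,"ty":0,"tz":-30,"wx":0,"wy":0,"wz":0},{"tx":0,"ty":0,"tz":-30,"wx":0,"wy":0,"wz":0},{"tx":0,"ty":0,"tz":-30,"wx":0,"wy":0,"wz":0},{"tx":0,"ty":0,"tz":0,"wx":0,"wy":0,"wz":0}]'

```text
time: 11.95
tool_pos: [0.4306, -0.3421, 0.1615]
tcp_rot: [0.824, 0.566, 0.001, 0.003]
force: [-0.0, -0.8, -2.6]
width: 0.0395
grip_force: 35.0
```

```bash
python3 -c "
from h import *
p=ch(0,99);print(p)
go(*p,140,YAW)"
```

```text
[530.25077804 166.81234211]
t 11.95 pos [ 430.6 -342.1  161.5] psi 69.0 F [-0.  -0.8 -2.6] w 39.5 g 35.0 q5-7 [ 0.71  0.18 -0.13  1.8   0.03  1.15  0.2 ]
 turn(tool) [ 0.4 -0.1 60.9]  shift now [510.9 -89.7  20.1]  shift after turn [ 170.4 -489.8   21.5]
```

>>> play_rows --deltas '[{"tx":42.6,"ty":-7.5,"tz":0,"wx":0,"wy":0,"wz":0},{"tx":42.6,"ty":-7.5,"tz":0,"wx":0,"wy":0,"wz":0},{"tx":42.6,"ty":-7.5,"tz":0,"wx":0,"wy":0,"wz":0},{"tx":42.6,"ty":-7.5,"tz":0,"wx":0,"wy":0,"wz":0},{"tx":42.6,"ty":-7.5,"tz":0,"wx":0,"wy":0,"wz":0},{"tx":42.6,"ty":-7.5,"tz":0,"wx":0,"wy":0,"wz":0},{"tx":42.6,"ty":-7.5,"tz":0,"wx":0,"wy":0,"wz":0},{"tx":42.6,"ty":-7.5,"tz":0,"wx":0,"wy":0,"wz":0},{"tx":42.6,"ty":-7.5,"tz":0,"wx":0,"wy":0,"wz":0},{"tx":42.6,"ty":-7.5,"tz":0,"wx":0,"wy":0,"wz":0},{"tx":42.6,"ty":-7.5,"tz":0,"wx":0,"wy":0,"wz":0},{"tx":42.6,"ty":-7.5,"tz":0,"wx":0,"wy":0,"wz":0},{"tx":0,"ty":0,"tz":0,"wx":0,"wy":0,"wz":7.6},{"tx":0,"ty":0,"tz":0,"wx":0,"wy":0,"wz":7.6},{"tx":0,"ty":0,"tz":0,"wx":0,"wy":0,"wz":7.6},{"tx":0,"ty":0,"tz":0,"wx":0,"wy":0,"wz":7.6},{"tx":0,"ty":0,"tz":0,"wx":0,"wy":0,"wz":7.6},{"tx":0,"ty":0,"tz":0,"wx":0,"wy":0,"wz":7.6},{"tx":0,"ty":0,"tz":0,"wx":0,"wy":0,"wz":7.6},{"tx":0,"ty":0,"tz":0,"wx":0,"wy":0,"wz":7.7}]'

```text
time: 13.95
tool_pos: [0.5276, 0.1681, 0.156]
tcp_rot: [0.998, 0.068, -0.001, 0.0]
force: [0.2, 0.3, -1.1]
width: 0.04
grip_force: 35.0
```

>>> play_rows --deltas '[{"tx":0,"ty":0,"tz":20,"wx":0,"wy":0,"wz":0},{"tx":0,"ty":0,"tz":20,"wx":0,"wy":0,"wz":0},{"tx":0,"ty":0,"tz":15,"wx":0,"wy":0,"wz":0},{"tx":0,"ty":0,"tz":0,"wx":0,"wy":0,"wz":0},{"tx":0,"ty":0,"tz":0,"wx":0,"wy":0,"wz":0}]'

```text
time: 14.45
tool_pos: [0.5282, 0.1685, 0.1017]
tcp_rot: [0.998, 0.07, -0.0, 0.0]
force: [-0.7, 0.1, -1.8]
width: 0.0398
grip_force: 35.0
```

```bash
python3 -c "
from h import *
p=ch(0,99)
go(*p,32,YAW)"
```

```text
t 14.45 pos [528.2 168.5 101.7] psi 8.1 F [-0.7  0.1 -1.8] w 39.8 g 35.0 q5-7 [-0.03  0.28 -0.41  1.84  0.13  1.05 -1.92]
 turn(tool) [-0.  0. -0.]  shift now [ 1.8  1.9 69.7]  shift after turn [ 1.8  1.9 69.7]
```

>>> play_rows --deltas '[{"tx":1.8,"ty":1.9,"tz":15,"wx":0,"wy":0,"wz":0},{"tx":0,"ty":0,"tz":15,"wx":0,"wy":0,"wz":0},{"tx":0,"ty":0,"tz":12,"wx":0,"wy":0,"wz":0},{"tx":0,"ty":0,"tz":9,"wx":0,"wy":0,"wz":0},{"tx":0,"ty":0,"tz":6,"wx":0,"wy":0,"wz":0},{"tx":0,"ty":0,"tz":5,"wx":0,"wy":0,"wz":0},{"tx":0,"ty":0,"tz":4,"wx":0,"wy":0,"wz":0},{"tx":0,"ty":0,"tz":2,"wx":0,"wy":0,"wz":0},{"tx":0,"ty":0,"tz":1,"wx":0,"wy":0,"wz":0},{"tx":0,"ty":0,"tz":0,"wx":0,"wy":0,"wz":0}]'

```text
time: 15.45
tool_pos: [0.5306, 0.1669, 0.0328]
tcp_rot: [0.998, 0.07, 0.0, -0.0]
force: [-0.0, 1.3, -1.7]
width: 0.0398
grip_force: 35.0
```

>>> play_rows --deltas '[{"tx":0,"ty":0,"tz":0,"wx":0,"wy":0,"wz":0},{"tx":0,"ty":0,"tz":0,"wx":0,"wy":0,"wz":0},{"tx":0,"ty":0,"tz":0,"wx":0,"wy":0,"wz":0},{"tx":0,"ty":0,"tz":-15,"wx":0,"wy":0,"wz":0},{"tx":0,"ty":0,"tz":-25,"wx":0,"wy":0,"wz":0},{"tx":0,"ty":0,"tz":-30,"wx":0,"wy":0,"wz":0},{"tx":0,"ty":0,"tz":-30,"wx":0,"wy":0,"wz":0},{"tx":0,"ty":0,"tz":-35,"wx":0,"wy":0,"wz":0},{"tx":0,"ty":0,"tz":-35,"wx":0,"wy":0,"wz":0},{"tx":0,"ty":0,"tz":-35,"wx":0,"wy":0,"wz":0},{"tx":0,"ty":0,"tz":-30,"wx":0,"wy":0,"wz":0},{"tx":0,"ty":0,"tz":0,"wx":0,"wy":0,"wz":0}]' --claw 51

```text
time: 16.65
tool_pos: [0.532, 0.1679, 0.2736]
tcp_rot: [0.997, 0.071, 0.004, -0.001]
force: [0.2, 0.4, -0.6]
width: 0.0512
grip_force: 0.0
```

```bash
python3 -c "
from h import *
go(*ch(190,0),265,YAW)
for n in ('scene','top'):
  f=optics.grab_frame(n);W=cloud(f);cv2.imwrite(f'pics/{n}3.png',cv2.resize(f['pixels'][130:330,180:460],None,fx=2.5,fy=2.5))
  b=(205,215,350,265) if n=='top' else (300,220,470,320)
  m=np.zeros((480,640),bool);m[b[1]:b[3],b[0]:b[2]]=1;m&=(W[...,2]>.040)&(W[...,2]<.052)
  for c in comps(m,40):print(n,rect(W[c]),np.median(W[c][:,2]))
print(ch(0,99))
m=np.zeros((480,640),bool);m[150:320,175:300]=1;m&=(W[...,2]>.1)&(W[...,2]<.25)
"
```

```text
t 16.65 pos [532.  167.9 273.6] psi 8.1 F [ 0.2  0.4 -0.6] w 51.2 g 0.0 q5-7 [-0.01  0.15 -0.42  1.62  0.06  1.38 -1.87]
 turn(tool) [-0.1 -0.5 -0. ]  shift now [188.   99.8  10. ]  shift after turn [188.1  99.8   8.6]
scene (array([533.4, 112.1]), array([201.7,  92.7]), -82.3) 0.048073623321616396
scene (array([555.2, -34.2]), array([91.1, 83.7]), 7.1) 0.048276847968898244
scene (array([695.7,  91.6]), array([44.4, 25.1]), -85.6) 0.04197750975535404
top (array([558.6, -28.6]), array([80.9, 39.8]), 8.1) 0.047066396100625685
top (array([548.2,  35.4]), array([80.9, 40. ]), 8.2) 0.046972191209010444
top (array([525.7,  99.2]), array([53. , 40.4]), 8.0) 0.04738387917539283
[530.25077804 166.81234211]
```

View pics/scene3.png

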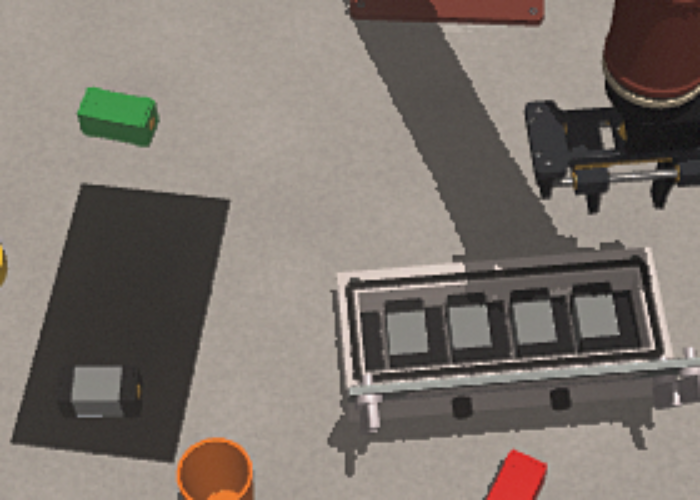

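All four cradles are filled (crop tops at (407,335), (470,325), (532,320), (597,318)). The unused spare C is still on the mat. Next I go behind the cover with closed fingers.

>>> play_rows --deltas '[{"tx":19,"ty":10,"tz":0,"wx":0,"wy":0,"wz":0},{"tx":19,"ty":10,"tz":0,"wx":0,"wy":0,"wz":0},{"tx":19,"ty":10,"tz":0,"wx":0,"wy":0,"wz":0},{"tx":19,"ty":10,"tz":0,"wx":0,"wy":0,"wz":0},{"tx":19,"ty":10,"tz":0,"wx":0,"wy":0,"wz":0},{"tx":19,"ty":10,"tz":0,"wx":0,"wy":0,"wz":0},{"tx":19,"ty":10,"tz":0,"wx":0,"wy":0,"wz":0},{"tx":19,"ty":10,"tz":0,"wx":0,"wy":0,"wz":0},{"tx":19,"ty":10,"tz":0,"wx":0,"wy":0,"wz":0},{"tx":19,"ty":10,"tz":0,"wx":0,"wy":0,"wz":0},{"tx":0,"ty":0,"tz":20,"wx":0,"wy":0,"wz":0},{"tx":0,"ty":0,"tz":20,"wx":0,"wy":0,"wz":0},{"tx":0,"ty":0,"tz":20,"wx":0,"wy":0,"wz":0},{"tx":0,"ty":0,"tz":20,"wx":0,"wy":0,"wz":0},{"tx":0,"ty":0,"tz":0,"wx":0,"wy":0,"wz":0}]' --claw 0 --squeeze 20

```text
time: 18.25
tool_pos: [0.7303, 0.0941, 0.1828]
tcp_rot: [0.997, 0.071, -0.004, 0.0]
force: [-0.8, -0.2, 0.3]
width: 0.0004
grip_force: 0.0
```

```bash
python3 -c "
from h import *
go(*ch(92,0),191,YAW)"
```

```text
t 18.25 pos [730.3  94.1 182.8] psi 8.1 F [-0.8 -0.2  0.3] w 0.4 g 0.0 q5-7 [ 0.02  0.57 -0.33  1.26  0.18  1.35 -1.73]
 turn(tool) [0.  0.4 0. ]  shift now [-95.9  -1.2  -7.5]  shift after turn [-95.8  -1.2  -8.2]
```

>>> play_rows --deltas '[{"tx":-12,"ty":0,"tz":-1,"wx":0,"wy":0,"wz":0},{"tx":-12,"ty":0,"tz":-1,"wx":0,"wy":0,"wz":0},{"tx":-12,"ty":0,"tz":-1,"wx":0,"wy":0,"wz":0},{"tx":-10,"ty":0,"tz":-1,"wx":0,"wy":0,"wz":0},{"tx":-10,"ty":0,"tz":-1,"wx":0,"wy":0,"wz":0}]'

```text
time: 18.75
tool_pos: [0.6796, 0.0871, 0.1959]
tcp_rot: [0.998, 0.07, 0.004, -0.0]
force: [8.2, 1.1, 6.4]
width: 0.0005
grip_force: 4.0
```

>>> play_rows --deltas '[{"tx":-10,"ty":0,"tz":-1,"wx":0,"wy":0,"wz":0},{"tx":-10,"ty":0,"tz":-1,"wx":0,"wy":0,"wz":0},{"tx":-10,"ty":0,"tz":-1,"wx":0,"wy":0,"wz":0},{"tx":-10,"ty":0,"tz":0,"wx":0,"wy":0,"wz":0},{"tx":0,"ty":0,"tz":0,"wx":0,"wy":0,"wz":0}]'

```text
time: 19.25
tool_pos: [0.6377, 0.0811, 0.1974]
tcp_rot: [0.998, 0.07, 0.001, 0.0]
force: [0.6, 0.2, 0.1]
width: 0.0008
grip_force: 0.6
```

```bash
python3 -c "
from h import *
go(*ch(62,0),188,YAW)
f=optics.grab_frame('scene');cv2.imwrite('pics/s4.png',cv2.resize(f['pixels'][130:330,280:500],None,fx=2.5,fy=2.5))"
```

```text
t 19.25 pos [637.7  81.1 197.4] psi 8.1 F [0.6 0.2 0.1] w 0.8 g 0.6 q5-7 [ 0.08  0.36 -0.36  1.52  0.13  1.28 -1.72]
 turn(tool) [ 0.  -0.1 -0. ]  shift now [-32.3  -1.    9.3]  shift after turn [-32.3  -1.    9.4]
```

View pics/s4.png

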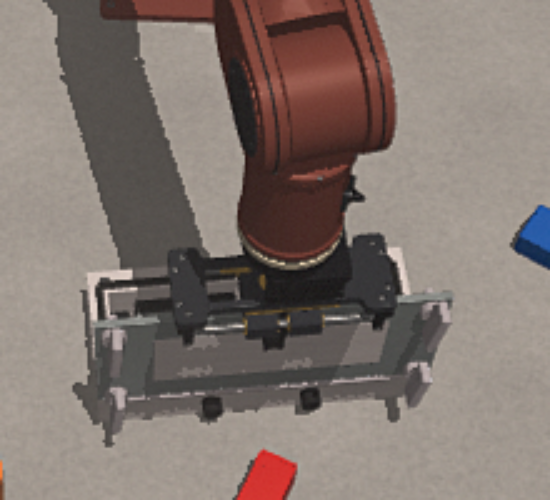

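The cover is about upright, with the fingers behind its upper middle (crop (270,335)). Continuing the arc.

>>> play_rows --deltas '[{"tx":-11,"ty":0,"tz":3,"wx":0,"wy":0,"wz":0},{"tx":-11,"ty":0,"tz":3,"wx":0,"wy":0,"wz":0},{"tx":-10,"ty":0,"tz":3,"wx":0,"wy":0,"wz":0},{"tx":-9.4,"ty":0,"tz":3.3,"wx":0,"wy":0,"wz":0},{"tx":-9.3,"ty":0,"tz":3.3,"wx":0,"wy":0,"wz":0},{"tx":-9.3,"ty":0,"tz":3.4,"wx":0,"wy":0,"wz":0},{"tx":-8.7,"ty":0,"tz":6,"wx":0,"wy":0,"wz":0},{"tx":-8.7,"ty":0,"tz":6,"wx":0,"wy":0,"wz":0},{"tx":-8.6,"ty":0,"tz":6,"wx":0,"wy":0,"wz":0}]'

```text
time: 20.2
tool_pos: [0.5519, 0.0689, 0.1579]
tcp_rot: [0.998, 0.07, -0.0, -0.0]
force: [4.7, 0.3, 0.9]
width: 0.0
grip_force: 1.7
```

>>> play_rows --deltas '[{"tx":-7,"ty":0,"tz":7.7,"wx":0,"wy":0,"wz":0},{"tx":-7,"ty":0,"tz":7.7,"wx":0,"wy":0,"wz":0},{"tx":-7,"ty":0,"tz":7.7,"wx":0,"wy":0,"wz":0},{"tx":-5,"ty":0,"tz":9,"wx":0,"wy":0,"wz":0},{"tx":-5,"ty":0,"tz":9,"wx":0,"wy":0,"wz":0},{"tx":-5,"ty":0,"tz":9,"wx":0,"wy":0,"wz":0},{"tx":0,"ty":0,"tz":0,"wx":0,"wy":0,"wz":0}]'

```text
time: 20.9
tool_pos: [0.5147, 0.0635, 0.1066]
tcp_rot: [0.998, 0.07, -0.002, 0.0]
force: [-0.1, -0.5, 0.1]
width: 0.0003
grip_force: 0.0
```

```bash
python3 -c "
from h import *
go(*ch(-37,0),80,YAW)"
```

```text
t 20.9 pos [514.7  63.5 106.6] psi 8.1 F [-0.1 -0.5  0.1] w 0.3 g 0.0 q5-7 [ 0.13  0.2  -0.38  1.91  0.09  1.04 -1.71]
 turn(tool) [ 0.   0.2 -0. ]  shift now [-6.9 -1.  26.6]  shift after turn [-7.  -1.  26.6]
```

>>> play_rows --deltas '[{"tx":-3,"ty":0,"tz":6,"wx":0,"wy":0,"wz":0},{"tx":-3,"ty":0,"tz":6,"wx":0,"wy":0,"wz":0},{"tx":-1,"ty":0,"tz":6,"wx":0,"wy":0,"wz":0},{"tx":0,"ty":0,"tz":5,"wx":0,"wy":0,"wz":0},{"tx":0,"ty":0,"tz":4,"wx":0,"wy":0,"wz":0},{"tx":0,"ty":0,"tz":0,"wx":0,"wy":0,"wz":0},{"tx":0,"ty":0,"tz":0,"wx":0,"wy":0,"wz":0}]'

```text
time: 21.6
tool_pos: [0.5097, 0.0629, 0.0812]
tcp_rot: [0.998, 0.07, -0.0, -0.0]
force: [0.4, 0.3, 0.3]
width: 0.0007
grip_force: 0.0
```

>>> play_rows --deltas '[{"tx":0,"ty":0,"tz":2,"wx":0,"wy":0,"wz":0},{"tx":0,"ty":0,"tz":2,"wx":0,"wy":0,"wz":0},{"tx":0,"ty":0,"tz":0,"wx":0,"wy":0,"wz":0}]'

```text
time: 21.9
tool_pos: [0.51, 0.063, 0.0802]
tcp_rot: [0.998, 0.07, 0.0, 0.0]
force: [-14.3, -2.0, 33.0]
width: 0.0005
grip_force: 16.6
```

>>> play_rows --deltas '[{"tx":0,"ty":0,"tz":-20,"wx":0,"wy":0,"wz":0},{"tx":0,"ty":0,"tz":-30,"wx":0,"wy":0,"wz":0},{"tx":0,"ty":0,"tz":-40,"wx":0,"wy":0,"wz":0},{"tx":0,"ty":0,"tz":-40,"wx":0,"wy":0,"wz":0},{"tx":-15,"ty":0,"tz":-30,"wx":0,"wy":0,"wz":0},{"tx":-20,"ty":0,"tz":-20,"wx":0,"wy":0,"wz":0},{"tx":-20,"ty":0,"tz":-20,"wx":0,"wy":0,"wz":0},{"tx":-20,"ty":0,"tz":0,"wx":0,"wy":0,"wz":0}]'

```text
time: 22.7
tool_pos: [0.436, 0.0526, 0.2801]
tcp_rot: [0.998, 0.07, 0.002, -0.0]
force: [0.8, 1.2, 0.5]
width: 0.0004
grip_force: 0.0
```

```bash
python3 -c "
from h import *
go(*ch(-37,0),200,YAW)
for n in ('scene','top'):
  f=optics.grab_frame(n);W=cloud(f);np.savez(n+'5.npz',**f);b=(300,200,480,320) if n=='scene' else (190,160,350,290)
  cv2.imwrite(f'pics/{n}5.png',cv2.resize(f['pixels'][b[1]:b[3],b[0]:b[2]],None,fx=4,fy=4))
  m=np.zeros((480,640),bool);m[b[1]:b[3],b[0]:b[2]]=1;m0=m
  m=m0&(W[...,2]>.060)&(W[...,2]<.076)
  for c in comps(m,200):
    P=W[c];A=np.c_[P[:,:2],np.ones(len(P))];print(n,'cover',len(P),rect(P),np.linalg.lstsq(A,P[:,2],rcond=None)[0].round(3),np.median(P[:,2]))
  m=m0&(W[...,2]>.084)&(W[...,2]<.108)
  for c in comps(m,8):
    a=np.radians(YAW);q=(W[c][:,:2].mean(0)*1000-CH);print(n,'wing',c.sum(),rect(W[c]),W[c][:,2].max().round(3),'chamber',(q@[np.cos(a),np.sin(a)]).round(1),(q@[-np.sin(a),np.cos(a)]).round(1))
"
```

```text
t 22.7 pos [436.   52.6 280.1] psi 8.1 F [0.8 1.2 0.5] w 0.4 g 0.0 q5-7 [ 0.18 -0.11 -0.36  1.86 -0.04  1.38 -1.61]
 turn(tool) [ 0.  -0.2 -0. ]  shift now [72.1 -0.8 80.4]  shift after turn [72.4 -0.8 80.1]
scene cover 6329 (array([550. ,  69.9]), array([330.9, 161. ]), -81.8) [-0.002 -0.     0.071] 0.07019406258458352
scene wing 98 (array([468.1, 205.7]), array([56.8, 11.6]), -1.1) 0.108 chamber -51.7 144.8
scene wing 86 (array([512.4, -84. ]), array([56.4,  7.9]), 3.3) 0.108 chamber -51.4 -146.9
scene wing 109 (array([582.7, 222.4]), array([58.9, 11.3]), -1.0) 0.108 chamber 61.9 145.7
scene wing 99 (array([624.6, -68.4]), array([54.7,  9.9]), 2.9) 0.108 chamber 63.5 -147.1
top cover 3522 (array([550.1,  69.3]), array([330.1, 156.2]), -81.9) [-0.007 -0.002  0.073] 0.06889759752394078
top wing 80 (array([621.9, -68.3]), array([54.5,  8.5]), 0.1) 0.107 chamber 56.8 -146.6
top wing 85 (array([581.1, 222. ]), array([56.3, 11.9]), 0.8) 0.107 chamber 55.7 145.7
top wing 75 (array([507.9, -85.3]), array([55. , 10.2]), 5.4) 0.108 chamber -58.9 -147.1
top wing 83 (array([466.8, 206.7]), array([55.3, 13.3]), 0.5) 0.108 chamber -58.1 145.6
```

View pics/scene5.png

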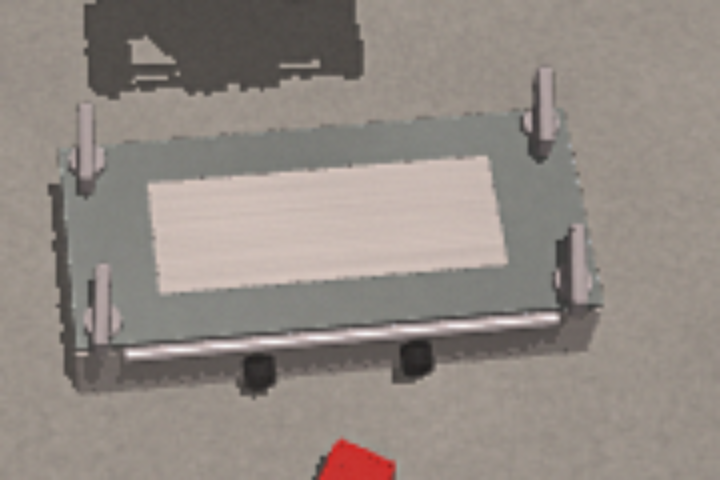

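The cover is shut and lies flat at 69–70 mm. The wings are at crop (543,115), (87,150), (101,310) and (575,265), with yaws of roughly 0 to 5°. I'm turning the tool half round to get range for clockwise turning.

>>> play_rows --deltas '[{"tx":0,"ty":0,"tz":0,"wx":0,"wy":0,"wz":-8.5},{"tx":0,"ty":0,"tz":0,"wx":0,"wy":0,"wz":-8.5},{"tx":0,"ty":0,"tz":0,"wx":0,"wy":0,"wz":-8.5},{"tx":0,"ty":0,"tz":0,"wx":0,"wy":0,"wz":-8.5},{"tx":0,"ty":0,"tz":0,"wx":0,"wy":0,"wz":-8.5},{"tx":0,"ty":0,"tz":0,"wx":0,"wy":0,"wz":-8.5},{"tx":0,"ty":0,"tz":0,"wx":0,"wy":0,"wz":-8.5},{"tx":0,"ty":0,"tz":0,"wx":0,"wy":0,"wz":-8.5},{"tx":0,"ty":0,"tz":0,"wx":0,"wy":0,"wz":-8.5},{"tx":0,"ty":0,"tz":0,"wx":0,"wy":0,"wz":-8.5},{"tx":0,"ty":0,"tz":0,"wx":0,"wy":0,"wz":-8.5},{"tx":0,"ty":0,"tz":0,"wx":0,"wy":0,"wz":-8.5},{"tx":0,"ty":0,"tz":0,"wx":0,"wy":0,"wz":-8.5},{"tx":0,"ty":0,"tz":0,"wx":0,"wy":0,"wz":-8.5},{"tx":0,"ty":0,"tz":0,"wx":0,"wy":0,"wz":-8.5},{"tx":0,"ty":0,"tz":0,"wx":0,"wy":0,"wz":-8.5},{"tx":0,"ty":0,"tz":0,"wx":0,"wy":0,"wz":-8.5},{"tx":0,"ty":0,"tz":0,"wx":0,"wy":0,"wz":-8.5},{"tx":0,"ty":0,"tz":0,"wx":0,"wy":0,"wz":-8.5},{"tx":0,"ty":0,"tz":0,"wx":0,"wy":0,"wz":-8.5}]' --claw 40

```text
time: 24.8
tool_pos: [0.4359, 0.0524, 0.277]
tcp_rot: [0.014, 1.0, -0.0, -0.0]
force: [0.2, -0.2, -0.2]
width: 0.0401
grip_force: 0.0
```

```bash
python3 -c "
from h import *
go(*ch(-58,146.3),120,180)
for n in ('scene','top'):
  W=cloud(load(n+'5.npz'))
  for x,y in ((-58,147),(-58,-147),(58,-147),(58,147)):
    m=np.hypot(W[...,0]*1000-ch(x,y)[0],W[...,1]*1000-ch(x,y)[1])<25
    z=W[...,2][m&(W[...,2]>.085)&(W[...,2]<.15)];print(n,np.percentile(z,[50,90,100]).round(4))
"
```

```text
t 24.8 pos [435.9  52.4 277. ] psi 178.4 F [ 0.2 -0.2 -0.2] w 40.1 g 0.0 q5-7 [ 0.   -0.11 -0.2   1.87 -0.02  1.38  1.35]
 turn(tool) [-0.  -0.  -1.6]  shift now [-26.1 153.8 156.9]  shift after turn [-30.3 153.  157. ]
scene [0.1013 0.1053 0.1075]
scene [0.1019 0.1055 0.1081]
scene [0.1012 0.1056 0.108 ]
scene [0.1011 0.105  0.1077]
top [0.1002 0.1045 0.1098]
top [0.1011 0.105  0.1088]
top [0.1004 0.1045 0.1094]
top [0.0992 0.1043 0.1082]
```

>>> play_rows --deltas '[{"tx":-3.7,"ty":22,"tz":18,"wx":0,"wy":0,"wz":-1.6},{"tx":-3.7,"ty":22,"tz":18,"wx":0,"wy":0,"wz":0},{"tx":-3.7,"ty":22,"tz":18,"wx":0,"wy":0,"wz":0},{"tx":-3.7,"ty":22,"tz":18,"wx":0,"wy":0,"wz":0},{"tx":-3.7,"ty":22,"tz":18,"wx":0,"wy":0,"wz":0},{"tx":-3.7,"ty":22,"tz":18,"wx":0,"wy":0,"wz":0},{"tx":-3.7,"ty":22,"tz":18,"wx":0,"wy":0,"wz":0},{"tx":0,"ty":0,"tz":15,"wx":0,"wy":0,"wz":0},{"tx":0,"ty":0,"tz":0,"wx":0,"wy":0,"wz":0}]'

```text
time: 25.7
tool_pos: [0.4617, 0.2062, 0.1339]
tcp_rot: [0.002, 1.0, -0.001, -0.002]
force: [0.7, -0.7, 0.4]
width: 0.0403
grip_force: 0.0
```

```bash
python3 -c "
from h import *
go(*ch(-58,146.3),92,180)"
```

```text
t 25.7 pos [461.7 206.2 133.9] psi 179.8 F [ 0.7 -0.7  0.4] w 40.3 g 0.0 q5-7 [-0.17  0.15 -0.37  1.92  0.06  1.09  1.01]
 turn(tool) [-0.1 -0.2 -0.2]  shift now [-4.6 -0.7 41.8]  shift after turn [-4.4 -0.8 41.9]
```

>>> play_rows --deltas '[{"tx":-4.4,"ty":-0.7,"tz":10,"wx":0,"wy":0,"wz":0},{"tx":0,"ty":0,"tz":12,"wx":0,"wy":0,"wz":0},{"tx":0,"ty":0,"tz":12,"wx":0,"wy":0,"wz":0},{"tx":0,"ty":0,"tz":8,"wx":0,"wy":0,"wz":0},{"tx":0,"ty":0,"tz":0,"wx":0,"wy":0,"wz":0}]'

```text
time: 26.2
tool_pos: [0.4665, 0.2049, 0.0931]
tcp_rot: [0.003, 1.0, -0.0, -0.001]
force: [-0.0, -0.0, 1.5]
width: 0.0401
grip_force: 0.0
```

>>> play_rows --deltas '[{"tx":0,"ty":0,"tz":0,"wx":0,"wy":0,"wz":0},{"tx":0,"ty":0,"tz":0,"wx":0,"wy":0,"wz":0},{"tx":0,"ty":0,"tz":0,"wx":0,"wy":0,"wz":0},{"tx":0,"ty":0,"tz":0,"wx":0,"wy":0,"wz":0},{"tx":0,"ty":0,"tz":0,"wx":0,"wy":0,"wz":0}]' --claw 0 --squeeze 25

```text
time: 26.7
tool_pos: [0.4675, 0.2073, 0.0949]
tcp_rot: [0.002, 1.0, 0.001, 0.001]
force: [2.8, 0.7, -3.2]
width: 0.0097
grip_force: 25.0
```

>>> play_rows --deltas '[{"tx":0,"ty":0,"tz":0,"wx":0,"wy":0,"wz":6.4},{"tx":0,"ty":0,"tz":0,"wx":0,"wy":0,"wz":6.4},{"tx":0,"ty":0,"tz":0,"wx":0,"wy":0,"wz":6.4},{"tx":0,"ty":0,"tz":0,"wx":0,"wy":0,"wz":6.4},{"tx":0,"ty":0,"tz":0,"wx":0,"wy":0,"wz":6.4},{"tx":0,"ty":0,"tz":0,"wx":0,"wy":0,"wz":6.4},{"tx":0,"ty":0,"tz":0,"wx":0,"wy":0,"wz":6.4},{"tx":0,"ty":0,"tz":0,"wx":0,"wy":0,"wz":6.4},{"tx":0,"ty":0,"tz":0,"wx":0,"wy":0,"wz":6.4},{"tx":0,"ty":0,"tz":0,"wx":0,"wy":0,"wz":6.4},{"tx":0,"ty":0,"tz":0,"wx":0,"wy":0,"wz":0},{"tx":0,"ty":0,"tz":0,"wx":0,"wy":0,"wz":0}]'

```text
time: 27.9
tool_pos: [0.4684, 0.2087, 0.095]
tcp_rot: [0.532, 0.847, 0.003, 0.0]
force: [6.3, 10.6, -9.0]
width: 0.0098
grip_force: 25.0
```

```bash
python3 -c "
from h import *
go(*ch(58,-146.5),130,180);print(r.observe()['wrist_torque'])"
```

```text
t 27.9 pos [468.4 208.7  95. ] psi 115.8 F [ 6.3 10.6 -9. ] w 9.8 g 25.0 q5-7 [-0.28  0.19 -0.25  1.95  0.05  1.   -0.1 ]
 turn(tool) [  0.4   0.  -64.2]  shift now [-316.    18.4  -35.8]  shift after turn [-153.8 -276.8  -35. ]
[ 2.55367967 -1.40340613 -0.02413132]
```

>>> play_rows --deltas '[{"tx":0,"ty":0,"tz":0,"wx":0,"wy":0,"wz":0},{"tx":0,"ty":0,"tz":0,"wx":0,"wy":0,"wz":0},{"tx":0,"ty":0,"tz":0,"wx":0,"wy":0,"wz":0},{"tx":0,"ty":0,"tz":-18,"wx":0,"wy":0,"wz":0},{"tx":0,"ty":0,"tz":-22,"wx":0,"wy":0,"wz":0},{"tx":0,"ty":0,"tz":0,"wx":0,"wy":0,"wz":-8},{"tx":0,"ty":0,"tz":0,"wx":0,"wy":0,"wz":-8},{"tx":0,"ty":0,"tz":0,"wx":0,"wy":0,"wz":-8},{"tx":0,"ty":0,"tz":0,"wx":0,"wy":0,"wz":-8},{"tx":0,"ty":0,"tz":0,"wx":0,"wy":0,"wz":-8},{"tx":0,"ty":0,"tz":0,"wx":0,"wy":0,"wz":-8},{"tx":0,"ty":0,"tz":0,"wx":0,"wy":0,"wz":-8},{"tx":0,"ty":0,"tz":0,"wx":0,"wy":0,"wz":-8},{"tx":-22,"ty":-39.5,"tz":0,"wx":0,"wy":0,"wz":0},{"tx":-22,"ty":-39.5,"tz":0,"wx":0,"wy":0,"wz":0},{"tx":-22,"ty":-39.5,"tz":0,"wx":0,"wy":0,"wz":0},{"tx":-22,"ty":-39.5,"tz":0,"wx":0,"wy":0,"wz":0},{"tx":-22,"ty":-39.5,"tz":0,"wx":0,"wy":0,"wz":0},{"tx":-22,"ty":-39.5,"tz":0,"wx":0,"wy":0,"wz":0},{"tx":-22,"ty":-39.5,"tz":0,"wx":0,"wy":0,"wz":0}]' --claw 40

```text
time: 29.9
tool_pos: [0.6202, -0.0741, 0.1345]
tcp_rot: [0.003, 1.0, -0.0, -0.0]
force: [0.1, 0.2, -0.3]
width: 0.0398
grip_force: 0.0
```

>>> play_rows --deltas '[{"tx":0,"ty":0,"tz":0,"wx":0,"wy":0,"wz":0},{"tx":0,"ty":0,"tz":0,"wx":0,"wy":0,"wz":0}]'

```text
time: 30.1
tool_pos: [0.6196, -0.0734, 0.1339]
tcp_rot: [0.004, 1.0, -0.0, -0.001]
force: [-0.8, 0.2, -0.7]
width: 0.04
grip_force: 0.0
```

```bash
python3 -c "
from h import *
f=optics.grab_frame('scene');np.savez('scene6.npz',**f);cv2.imwrite('pics/s6.png',cv2.resize(f['pixels'][180:310,300:480],None,fx=4,fy=4))
go(*(ch(58,-147)+1),92,181.5)"
```

```text
t 30.15 pos [619.4 -71.7 134.1] psi 179.7 F [-0.7  1.2 -0.5] w 40.0 g 0.0 q5-7 [ 0.14  0.35 -0.12  1.65  0.05  1.14  1.57]
 turn(tool) [ 0.  -0.1 -1.8]  shift now [-4.   4.1 42.1]  shift after turn [-4.1  4.  42.1]
```

View pics/s6.png

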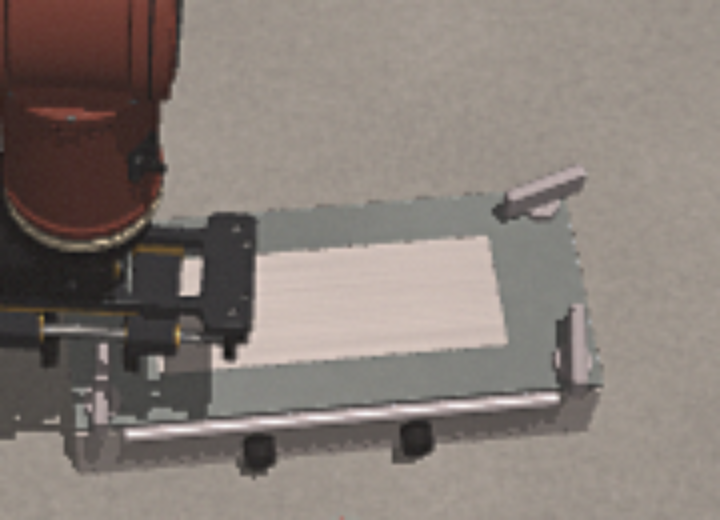

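Wing 0 has turned (crop (543,192)). The tool is at wing 2 (100,380).

>>> play_rows --deltas '[{"tx":-3.5,"ty":3,"tz":10,"wx":0,"wy":0,"wz":-1.5},{"tx":0,"ty":0,"tz":12,"wx":0,"wy":0,"wz":0},{"tx":0,"ty":0,"tz":12,"wx":0,"wy":0,"wz":0},{"tx":0,"ty":0,"tz":8,"wx":0,"wy":0,"wz":0},{"tx":0,"ty":0,"tz":0,"wx":0,"wy":0,"wz":0}]'

```text
time: 30.65
tool_pos: [0.6221, -0.0687, 0.0905]
tcp_rot: [-0.01, 1.0, 0.0, -0.002]
force: [-0.5, -0.4, 0.4]
width: 0.0401
grip_force: 0.0
```

>>> play_rows --deltas '[{"tx":0,"ty":0,"tz":0,"wx":0,"wy":0,"wz":0},{"tx":0,"ty":0,"tz":0,"wx":0,"wy":0,"wz":0},{"tx":0,"ty":0,"tz":0,"wx":0,"wy":0,"wz":0},{"tx":0,"ty":0,"tz":0,"wx":0,"wy":0,"wz":0},{"tx":0,"ty":0,"tz":0,"wx":0,"wy":0,"wz":0}]' --claw 0

```text
time: 31.15
tool_pos: [0.6235, -0.0671, 0.0928]
tcp_rot: [-0.011, 1.0, 0.001, 0.0]
force: [-0.9, -0.6, 1.9]
width: 0.0099
grip_force: 25.0
```

>>> play_rows --deltas '[{"tx":0,"ty":0,"tz":0,"wx":0,"wy":0,"wz":6.5},{"tx":0,"ty":0,"tz":0,"wx":0,"wy":0,"wz":6.5},{"tx":0,"ty":0,"tz":0,"wx":0,"wy":0,"wz":6.5},{"tx":0,"ty":0,"tz":0,"wx":0,"wy":0,"wz":6.5},{"tx":0,"ty":0,"tz":0,"wx":0,"wy":0,"wz":6.5},{"tx":0,"ty":0,"tz":0,"wx":0,"wy":0,"wz":6.5},{"tx":0,"ty":0,"tz":0,"wx":0,"wy":0,"wz":6.5},{"tx":0,"ty":0,"tz":0,"wx":0,"wy":0,"wz":6.5},{"tx":0,"ty":0,"tz":0,"wx":0,"wy":0,"wz":6.5},{"tx":0,"ty":0,"tz":0,"wx":0,"wy":0,"wz":6.5},{"tx":0,"ty":0,"tz":0,"wx":0,"wy":0,"wz":0},{"tx":0,"ty":0,"tz":0,"wx":0,"wy":0,"wz":0}]'

```text
time: 32.35
tool_pos: [0.625, -0.0647, 0.0929]
tcp_rot: [0.527, 0.85, 0.003, 0.0]
force: [6.1, 9.3, -3.2]
width: 0.01
grip_force: 25.0
```

```bash
python3 -c "
from h import *
go(*(ch(-58,-147)+1.5),132,184)"
```

```text
t 32.35 pos [625.  -64.7  92.9] psi 116.4 F [ 6.1  9.3 -3.2] w 10.0 g 25.0 q5-7 [-0.02  0.39  0.07  1.68 -0.03  1.06  0.52]
 turn(tool) [  0.3   0.  -67.6]  shift now [  34.8 -112.   -39.5]  shift after turn [117.  -10.6 -39.1]
```

>>> play_rows --deltas '[{"tx":0,"ty":0,"tz":0,"wx":0,"wy":0,"wz":0},{"tx":0,"ty":0,"tz":0,"wx":0,"wy":0,"wz":0},{"tx":0,"ty":0,"tz":0,"wx":0,"wy":0,"wz":0},{"tx":0,"ty":0,"tz":-18,"wx":0,"wy":0,"wz":0},{"tx":0,"ty":0,"tz":-22,"wx":0,"wy":0,"wz":0},{"tx":0,"ty":0,"tz":0,"wx":0,"wy":0,"wz":-8.4},{"tx":0,"ty":0,"tz":0,"wx":0,"wy":0,"wz":-8.4},{"tx":0,"ty":0,"tz":0,"wx":0,"wy":0,"wz":-8.4},{"tx":0,"ty":0,"tz":0,"wx":0,"wy":0,"wz":-8.4},{"tx":0,"ty":0,"tz":0,"wx":0,"wy":0,"wz":-8.4},{"tx":0,"ty":0,"tz":0,"wx":0,"wy":0,"wz":-8.4},{"tx":0,"ty":0,"tz":0,"wx":0,"wy":0,"wz":-8.4},{"tx":0,"ty":0,"tz":0,"wx":0,"wy":0,"wz":-8.4},{"tx":29,"ty":-2.5,"tz":0,"wx":0,"wy":0,"wz":0},{"tx":29,"ty":-2.5,"tz":0,"wx":0,"wy":0,"wz":0},{"tx":29,"ty":-2.5,"tz":0,"wx":0,"wy":0,"wz":0},{"tx":29,"ty":-2.5,"tz":0,"wx":0,"wy":0,"wz":0},{"tx":0,"ty":0,"tz":0,"wx":0,"wy":0,"wz":0},{"tx":0,"ty":0,"tz":0,"wx":0,"wy":0,"wz":0}]' --claw 40

```text
time: 34.25
tool_pos: [0.5081, -0.0864, 0.1329]
tcp_rot: [-0.029, 1.0, -0.0, 0.001]
force: [-0.0, 0.4, -0.4]
width: 0.0399
grip_force: 0.0
```

```bash
python3 -c "
from h import *
go(*(ch(-58,-147)+1),92,184)
f=optics.grab_frame('scene');W=cloud(f)
m0=np.zeros((480,640),bool);m0[200:320,300:480]=1
m=m0&(W[...,2]>.084)&(W[...,2]<.105)
for c in comps(m,25):
  a=np.radians(YAW);q=(W[c][:,:2].mean(0)*1000-CH);print('wing',c.sum(),rect(W[c]),'chamber',(q@[np.cos(a),np.sin(a)]).round(1),(q@[-np.sin(a),np.cos(a)]).round(1))
"
```

```text
t 34.25 pos [508.1 -86.4 132.9] psi -176.7 F [-0.   0.4 -0.4] w 39.9 g 0.0 q5-7 [ 0.18  0.15 -0.11  1.91  0.02  1.08  1.69]
 turn(tool) [-0.   0.1 -0.7]  shift now [-0.5  2.4 40.9]  shift after turn [-0.5  2.4 40.9]
wing 123 (array([467.9, 205.8]), array([57.4, 14.1]), -62.2) chamber -55.1 146.5
wing 77 (array([508.1, -83.2]), array([59.5, 10.1]), 3.4) chamber -51.4 -146.9
wing 99 (array([583.1, 223.9]), array([56.2, 15.1]), -2.0) chamber 62.6 145.7
wing 135 (array([625.5, -68.5]), array([54.4, 12.3]), -66.0) chamber 61.9 -147.6
```

Wings 0 and 2 are at about 1.2–1.25 rad. Next, wing 1.

>>> play_rows --deltas '[{"tx":0,"ty":2.4,"tz":10,"wx":0,"wy":0,"wz":0},{"tx":0,"ty":0,"tz":12,"wx":0,"wy":0,"wz":0},{"tx":0,"ty":0,"tz":12,"wx":0,"wy":0,"wz":0},{"tx":0,"ty":0,"tz":7,"wx":0,"wy":0,"wz":0},{"tx":0,"ty":0,"tz":0,"wx":0,"wy":0,"wz":0}]'

```text
time: 34.8
tool_pos: [0.507, -0.0833, 0.0897]
tcp_rot: [-0.03, 1.0, 0.0, -0.001]
force: [-0.3, 1.3, 1.6]
width: 0.0399
grip_force: 0.0
```

>>> play_rows --deltas '[{"tx":0,"ty":0,"tz":0,"wx":0,"wy":0,"wz":0},{"tx":0,"ty":0,"tz":0,"wx":0,"wy":0,"wz":0},{"tx":0,"ty":0,"tz":0,"wx":0,"wy":0,"wz":0},{"tx":0,"ty":0,"tz":0,"wx":0,"wy":0,"wz":0},{"tx":0,"ty":0,"tz":0,"wx":0,"wy":0,"wz":0}]' --claw 0

```text
time: 35.3
tool_pos: [0.5081, -0.0839, 0.0918]
tcp_rot: [-0.029, 1.0, -0.0, 0.0]
force: [0.5, 2.2, 2.1]
width: 0.0099
grip_force: 25.0
```

>>> play_rows --deltas '[{"tx":0,"ty":0,"tz":0,"wx":0,"wy":0,"wz":6.7},{"tx":0,"ty":0,"tz":0,"wx":0,"wy":0,"wz":6.7},{"tx":0,"ty":0,"tz":0,"wx":0,"wy":0,"wz":6.7},{"tx":0,"ty":0,"tz":0,"wx":0,"wy":0,"wz":6.7},{"tx":0,"ty":0,"tz":0,"wx":0,"wy":0,"wz":6.7},{"tx":0,"ty":0,"tz":0,"wx":0,"wy":0,"wz":6.7},{"tx":0,"ty":0,"tz":0,"wx":0,"wy":0,"wz":6.7},{"tx":0,"ty":0,"tz":0,"wx":0,"wy":0,"wz":6.7},{"tx":0,"ty":0,"tz":0,"wx":0,"wy":0,"wz":6.7},{"tx":0,"ty":0,"tz":0,"wx":0,"wy":0,"wz":6.7},{"tx":0,"ty":0,"tz":0,"wx":0,"wy":0,"wz":0},{"tx":0,"ty":0,"tz":0,"wx":0,"wy":0,"wz":0}]'

```text
time: 36.5
tool_pos: [0.5099, -0.0808, 0.0919]
tcp_rot: [0.526, 0.85, 0.002, 0.001]
force: [7.3, 7.8, -6.0]
width: 0.0102
grip_force: 25.0
```

```bash
python3 -c "
from h import *
go(*(ch(58,147)+1),134,179.5)"
```

```text
t 36.5 pos [509.9 -80.8  91.9] psi 116.5 F [ 7.3  7.8 -6. ] w 10.2 g 25.0 q5-7 [ 0.07  0.19  0.    1.96 -0.    0.99  0.54]
 turn(tool) [  0.2   0.1 -63. ]  shift now [240.2 200.3 -41.1]  shift after turn [-69.4 304.9 -42.1]
```

>>> play_rows --deltas '[{"tx":0,"ty":0,"tz":0,"wx":0,"wy":0,"wz":0},{"tx":0,"ty":0,"tz":0,"wx":0,"wy":0,"wz":0},{"tx":0,"ty":0,"tz":0,"wx":0,"wy":0,"wz":0},{"tx":0,"ty":0,"tz":-18,"wx":0,"wy":0,"wz":0},{"tx":0,"ty":0,"tz":-24,"wx":0,"wy":0,"wz":0},{"tx":0,"ty":0,"tz":0,"wx":0,"wy":0,"wz":-7.9},{"tx":0,"ty":0,"tz":0,"wx":0,"wy":0,"wz":-7.9},{"tx":0,"ty":0,"tz":0,"wx":0,"wy":0,"wz":-7.9},{"tx":0,"ty":0,"tz":0,"wx":0,"wy":0,"wz":-7.9},{"tx":0,"ty":0,"tz":0,"wx":0,"wy":0,"wz":-7.9},{"tx":0,"ty":0,"tz":0,"wx":0,"wy":0,"wz":-7.9},{"tx":0,"ty":0,"tz":0,"wx":0,"wy":0,"wz":-7.9},{"tx":0,"ty":0,"tz":0,"wx":0,"wy":0,"wz":-7.9},{"tx":-10,"ty":43.5,"tz":0,"wx":0,"wy":0,"wz":0},{"tx":-10,"ty":43.5,"tz":0,"wx":0,"wy":0,"wz":0},{"tx":-10,"ty":43.5,"tz":0,"wx":0,"wy":0,"wz":0},{"tx":-10,"ty":43.5,"tz":0,"wx":0,"wy":0,"wz":0},{"tx":-10,"ty":43.5,"tz":0,"wx":0,"wy":0,"wz":0},{"tx":-10,"ty":43.5,"tz":0,"wx":0,"wy":0,"wz":0},{"tx":-10,"ty":43.5,"tz":0,"wx":0,"wy":0,"wz":0}]' --claw 40

```text
time: 38.5
tool_pos: [0.5805, 0.2217, 0.1335]
tcp_rot: [0.004, 1.0, -0.0, 0.0]
force: [0.8, -0.6, 0.8]
width: 0.04
grip_force: 0.0
```

>>> play_rows --deltas '[{"tx":0,"ty":0,"tz":0,"wx":0,"wy":0,"wz":0},{"tx":0,"ty":0,"tz":0,"wx":0,"wy":0,"wz":0},{"tx":0,"ty":0,"tz":0,"wx":0,"wy":0,"wz":0}]'

```text
time: 38.8
tool_pos: [0.5803, 0.2189, 0.1332]
tcp_rot: [0.005, 1.0, -0.001, -0.0]
force: [-0.6, -0.0, -0.7]
width: 0.0402
grip_force: 0.0
```

```bash
python3 -c "
from h import *
go(*(ch(58,147)+1),92,179.5)"
```

```text
t 38.8 pos [580.3 218.9 133.2] psi 179.5 F [-0.6 -0.  -0.7] w 40.2 g 0.0 q5-7 [-0.23  0.36 -0.25  1.65  0.1   1.15  1.06]
 turn(tool) [-0.1 -0.  -0. ]  shift now [-1.6  4.7 41.2]  shift after turn [-1.6  4.7 41.2]
```

>>> play_rows --deltas '[{"tx":-1.6,"ty":4.5,"tz":10,"wx":0,"wy":0,"wz":0},{"tx":0,"ty":0,"tz":12,"wx":0,"wy":0,"wz":0},{"tx":0,"ty":0,"tz":12,"wx":0,"wy":0,"wz":0},{"tx":0,"ty":0,"tz":7,"wx":0,"wy":0,"wz":0},{"tx":0,"ty":0,"tz":0,"wx":0,"wy":0,"wz":0}]'

```text
time: 39.3
tool_pos: [0.5809, 0.2244, 0.0906]
tcp_rot: [0.004, 1.0, -0.001, -0.001]
force: [-0.8, 0.9, -0.4]
width: 0.0399
grip_force: 0.0
```

>>> play_rows --deltas '[{"tx":0,"ty":0,"tz":0,"wx":0,"wy":0,"wz":0},{"tx":0,"ty":0,"tz":0,"wx":0,"wy":0,"wz":0},{"tx":0,"ty":0,"tz":0,"wx":0,"wy":0,"wz":0},{"tx":0,"ty":0,"tz":0,"wx":0,"wy":0,"wz":0},{"tx":0,"ty":0,"tz":0,"wx":0,"wy":0,"wz":0}]' --claw 0

```text
time: 39.8
tool_pos: [0.582, 0.224, 0.0928]
tcp_rot: [0.004, 1.0, -0.001, 0.0]
force: [-2.0, 3.3, 3.0]
width: 0.01
grip_force: 25.0
```

>>> play_rows --deltas '[{"tx":0,"ty":0,"tz":0,"wx":0,"wy":0,"wz":6.4},{"tx":0,"ty":0,"tz":0,"wx":0,"wy":0,"wz":6.4},{"tx":0,"ty":0,"tz":0,"wx":0,"wy":0,"wz":6.4},{"tx":0,"ty":0,"tz":0,"wx":0,"wy":0,"wz":6.4},{"tx":0,"ty":0,"tz":0,"wx":0,"wy":0,"wz":6.4},{"tx":0,"ty":0,"tz":0,"wx":0,"wy":0,"wz":6.4},{"tx":0,"ty":0,"tz":0,"wx":0,"wy":0,"wz":6.4},{"tx":0,"ty":0,"tz":0,"wx":0,"wy":0,"wz":6.4},{"tx":0,"ty":0,"tz":0,"wx":0,"wy":0,"wz":6.4},{"tx":0,"ty":0,"tz":0,"wx":0,"wy":0,"wz":6.4},{"tx":0,"ty":0,"tz":0,"wx":0,"wy":0,"wz":0},{"tx":0,"ty":0,"tz":0,"wx":0,"wy":0,"wz":0}]'

```text
time: 41.0
tool_pos: [0.5832, 0.226, 0.0929]
tcp_rot: [0.533, 0.846, 0.001, 0.001]
force: [5.2, 2.7, -2.8]
width: 0.0097
grip_force: 25.0
```

>>> play_rows --deltas '[{"tx":0,"ty":0,"tz":0,"wx":0,"wy":0,"wz":0},{"tx":0,"ty":0,"tz":0,"wx":0,"wy":0,"wz":0},{"tx":0,"ty":0,"tz":0,"wx":0,"wy":0,"wz":0},{"tx":0,"ty":0,"tz":-18,"wx":0,"wy":0,"wz":0},{"tx":0,"ty":0,"tz":-24,"wx":0,"wy":0,"wz":0},{"tx":0,"ty":0,"tz":0,"wx":0,"wy":0,"wz":0}]' --claw 40

```text
time: 41.6
tool_pos: [0.5834, 0.2258, 0.1379]
tcp_rot: [0.533, 0.846, 0.002, 0.001]
force: [0.9, 0.2, 1.1]
width: 0.039
grip_force: 0.0
```

```bash
cat >> h.py <<'E'
def wings(n='scene',show=None):
    f=optics.grab_frame(n);W=cloud(f);b=(300,200,480,320) if n=='scene' else (190,160,350,290)
    if show: cv2.imwrite(show,cv2.resize(f['pixels'][b[1]-20:b[3]-20,b[0]:b[2]],None,fx=4,fy=4))
    m=np.zeros((480,640),bool);m[b[1]:b[3],b[0]:b[2]]=1;a=np.radians(YAW)
    for c in comps(m&(W[...,2]>.084)&(W[...,2]<.105),25):
        q=(W[c][:,:2].mean(0)*1000-CH);c_=rect(W[c]);print('wing',c.sum(),c_,'value',round(np.radians((YAW-c_[2])%180),2),'chamber',(q@[np.cos(a),np.sin(a)]).round(),(q@[-np.sin(a),np.cos(a)]).round())
E
python3 -c "
from h import *
wings()
go(*(ch(-58,147)+2),134,118)"
```

```text
wing 129 (array([509.8, -85.6]), array([55.2, 14. ]), -63.3) value 1.25 chamber -54.0 -148.0
wing 79 (array([587.4, 212.9]), array([37.6, 12.5]), -66.0) value 1.29 chamber 65.0 135.0
wing 130 (array([624.2, -68.4]), array([55. , 15.1]), -63.4) value 1.25 chamber 62.0 -148.0
t 41.65 pos [582.7 225.5 136.2] psi 115.6 F [-0.4 -0.3 -0.5] w 39.4 g 0.0 q5-7 [-0.4   0.35 -0.05  1.65  0.02  1.14 -0.01]
 turn(tool) [ 0.2  0.  -2.4]  shift now [  33.9 -110.9    1.8]  shift after turn [  38.5 -109.3    2.2]
```

All four are at about 1.25 rad. Now fully home, starting with wing 0.

>>> play_rows --deltas '[{"tx":8.5,"ty":-27.7,"tz":0,"wx":0,"wy":0,"wz":0},{"tx":8.5,"ty":-27.7,"tz":0,"wx":0,"wy":0,"wz":0},{"tx":8.5,"ty":-27.7,"tz":0,"wx":0,"wy":0,"wz":0},{"tx":8.5,"ty":-27.8,"tz":0,"wx":0,"wy":0,"wz":0},{"tx":0,"ty":0,"tz":0,"wx":0,"wy":0,"wz":0},{"tx":0,"ty":0,"tz":0,"wx":0,"wy":0,"wz":0},{"tx":0,"ty":0,"tz":0,"wx":0,"wy":0,"wz":0}]'

```text
time: 42.35
tool_pos: [0.4678, 0.2078, 0.1343]
tcp_rot: [0.533, 0.846, 0.0, 0.0]
force: [-0.1, 0.2, -0.3]
width: 0.04
grip_force: 0.0
```

```bash
python3 -c "
from h import *
go(*(ch(-58,147)+1.5),92,116)"
```

```text
t 42.35 pos [467.8 207.8 134.3] psi 115.6 F [-0.1  0.2 -0.3] w 40.0 g 0.0 q5-7 [-0.42  0.14 -0.09  1.92  0.01  1.09 -0.07]
 turn(tool) [ 0.   0.  -0.4]  shift now [-0.1 -0.3 42.3]  shift after turn [-0.1 -0.2 42.3]
```

>>> play_rows --deltas '[{"tx":0,"ty":0,"tz":11,"wx":0,"wy":0,"wz":0},{"tx":0,"ty":0,"tz":12,"wx":0,"wy":0,"wz":0},{"tx":0,"ty":0,"tz":12,"wx":0,"wy":0,"wz":0},{"tx":0,"ty":0,"tz":7,"wx":0,"wy":0,"wz":0},{"tx":0,"ty":0,"tz":0,"wx":0,"wy":0,"wz":0}]'

```text
time: 42.85
tool_pos: [0.4663, 0.2074, 0.0908]
tcp_rot: [0.533, 0.846, -0.001, -0.001]
force: [0.1, 0.3, 0.8]
width: 0.0398
grip_force: 0.0
```

>>> play_rows --deltas '[{"tx":0,"ty":0,"tz":0,"wx":0,"wy":0,"wz":0},{"tx":0,"ty":0,"tz":0,"wx":0,"wy":0,"wz":0},{"tx":0,"ty":0,"tz":0,"wx":0,"wy":0,"wz":0},{"tx":0,"ty":0,"tz":0,"wx":0,"wy":0,"wz":0},{"tx":0,"ty":0,"tz":0,"wx":0,"wy":0,"wz":0}]' --claw 0

```text
time: 43.35
tool_pos: [0.4687, 0.2086, 0.0931]
tcp_rot: [0.533, 0.846, 0.002, 0.001]
force: [1.9, 1.0, -4.5]
width: 0.0097
grip_force: 25.0
```

>>> play_rows --deltas '[{"tx":0,"ty":0,"tz":0,"wx":0,"wy":0,"wz":6.4},{"tx":0,"ty":0,"tz":0,"wx":0,"wy":0,"wz":6.4},{"tx":0,"ty":0,"tz":0,"wx":0,"wy":0,"wz":6.4},{"tx":0,"ty":0,"tz":0,"wx":0,"wy":0,"wz":6.4},{"tx":0,"ty":0,"tz":0,"wx":0,"wy":0,"wz":6.4},{"tx":0,"ty":0,"tz":0,"wx":0,"wy":0,"wz":6.4},{"tx":0,"ty":0,"tz":0,"wx":0,"wy":0,"wz":6.4},{"tx":0,"ty":0,"tz":0,"wx":0,"wy":0,"wz":6.4},{"tx":0,"ty":0,"tz":0,"wx":0,"wy":0,"wz":6.4},{"tx":0,"ty":0,"tz":0,"wx":0,"wy":0,"wz":6.4},{"tx":0,"ty":0,"tz":0,"wx":0,"wy":0,"wz":1},{"tx":0,"ty":0,"tz":0,"wx":0,"wy":0,"wz":0},{"tx":0,"ty":0,"tz":0,"wx":0,"wy":0,"wz":0}]'

```text
time: 44.65
tool_pos: [0.47, 0.2084, 0.0931]
tcp_rot: [0.904, 0.427, 0.003, 0.0]
force: [12.2, 2.3, -8.9]
width: 0.0097
grip_force: 25.0
```

```bash
python3 -c "
from h import *
go(*(ch(58,-147)+2),134,116);print(r.observe()['wrist_torque'])"
```

```text
t 44.65 pos [470.  208.4  93.1] psi 50.5 F [12.2  2.3 -8.9] w 9.7 g 25.0 q5-7 [-0.53  0.18  0.02  1.96 -0.    0.99 -1.19]
 turn(tool) [  0.3  -0.2 -65.5]  shift now [-114.   294.   -40.5]  shift after turn [-314.8   18.2  -40.9]
[ 0.54400632 -2.73272088  0.05786079]
```

>>> play_rows --deltas '[{"tx":0,"ty":0,"tz":0,"wx":0,"wy":0,"wz":0},{"tx":0,"ty":0,"tz":0,"wx":0,"wy":0,"wz":0},{"tx":0,"ty":0,"tz":0,"wx":0,"wy":0,"wz":0},{"tx":0,"ty":0,"tz":-18,"wx":0,"wy":0,"wz":0},{"tx":0,"ty":0,"tz":-24,"wx":0,"wy":0,"wz":0},{"tx":0,"ty":0,"tz":0,"wx":0,"wy":0,"wz":-8.2},{"tx":0,"ty":0,"tz":0,"wx":0,"wy":0,"wz":-8.2},{"tx":0,"ty":0,"tz":0,"wx":0,"wy":0,"wz":-8.2},{"tx":0,"ty":0,"tz":0,"wx":0,"wy":0,"wz":-8.2},{"tx":0,"ty":0,"tz":0,"wx":0,"wy":0,"wz":-8.2},{"tx":0,"ty":0,"tz":0,"wx":0,"wy":0,"wz":-8.2},{"tx":0,"ty":0,"tz":0,"wx":0,"wy":0,"wz":-8.2},{"tx":0,"ty":0,"tz":0,"wx":0,"wy":0,"wz":-8.2},{"tx":-45,"ty":2.6,"tz":0,"wx":0,"wy":0,"wz":0},{"tx":-45,"ty":2.6,"tz":0,"wx":0,"wy":0,"wz":0},{"tx":-45,"ty":2.6,"tz":0,"wx":0,"wy":0,"wz":0},{"tx":-45,"ty":2.6,"tz":0,"wx":0,"wy":0,"wz":0},{"tx":-45,"ty":2.6,"tz":0,"wx":0,"wy":0,"wz":0},{"tx":-45,"ty":2.6,"tz":0,"wx":0,"wy":0,"wz":0},{"tx":-45,"ty":2.6,"tz":0,"wx":0,"wy":0,"wz":0}]' --claw 40

```text
time: 46.65
tool_pos: [0.6229, -0.0683, 0.1345]
tcp_rot: [0.528, 0.849, 0.0, -0.0]
force: [1.2, 0.3, -0.3]
width: 0.0399
grip_force: 0.0
```

>>> play_rows --deltas '[{"tx":0,"ty":0,"tz":0,"wx":0,"wy":0,"wz":0},{"tx":0,"ty":0,"tz":0,"wx":0,"wy":0,"wz":0},{"tx":0,"ty":0,"tz":0,"wx":0,"wy":0,"wz":0}]'

```text
time: 46.95
tool_pos: [0.622, -0.0653, 0.1342]
tcp_rot: [0.528, 0.849, 0.0, -0.001]
force: [-0.3, 0.1, 0.2]
width: 0.0403
grip_force: 0.0
```

```bash
python3 -c "
from h import *
go(*(ch(58,-147)+1.5),92,116)
wings()"
```

```text
t 46.95 pos [622.  -65.3 134.2] psi 116.3 F [-0.3  0.1  0.2] w 40.3 g 0.0 q5-7 [-0.09  0.35  0.15  1.65 -0.06  1.14  0.54]
 turn(tool) [-0.  -0.1  0.3]  shift now [-2.4  0.9 42.2]  shift after turn [-2.4  0.9 42.2]
wing 132 (array([468.5, 204.9]), array([54.9, 14.4]), 50.6) value 2.4 chamber -54.0 146.0
wing 123 (array([583.4, 220.7]), array([55.9, 13.2]), -65.0) value 1.28 chamber 61.0 146.0
wing 36 (array([633.3, -84.3]), array([17.6, 12.8]), -81.2) value 1.56 chamber 69.0 -165.0
```

Wing 0 is home (2.40). Next, wing 2.

>>> play_rows --deltas '[{"tx":-2,"ty":0.9,"tz":11,"wx":0,"wy":0,"wz":0},{"tx":0,"ty":0,"tz":12,"wx":0,"wy":0,"wz":0},{"tx":0,"ty":0,"tz":12,"wx":0,"wy":0,"wz":0},{"tx":0,"ty":0,"tz":7,"wx":0,"wy":0,"wz":0},{"tx":0,"ty":0,"tz":0,"wx":0,"wy":0,"wz":0}]'

```text
time: 47.5
tool_pos: [0.623, -0.068, 0.0906]
tcp_rot: [0.529, 0.849, -0.001, -0.001]
force: [0.3, -0.0, -0.0]
width: 0.0399
grip_force: 0.0
```

>>> play_rows --deltas '[{"tx":0,"ty":0,"tz":0,"wx":0,"wy":0,"wz":0},{"tx":0,"ty":0,"tz":0,"wx":0,"wy":0,"wz":0},{"tx":0,"ty":0,"tz":0,"wx":0,"wy":0,"wz":0},{"tx":0,"ty":0,"tz":0,"wx":0,"wy":0,"wz":0},{"tx":0,"ty":0,"tz":0,"wx":0,"wy":0,"wz":0}]' --claw 0

```text
time: 48.0
tool_pos: [0.6263, -0.0672, 0.093]
tcp_rot: [0.528, 0.849, 0.002, 0.002]
force: [5.4, -0.6, -4.9]
width: 0.0099
grip_force: 25.0
```

>>> play_rows --deltas '[{"tx":0,"ty":0,"tz":0,"wx":0,"wy":0,"wz":6.4},{"tx":0,"ty":0,"tz":0,"wx":0,"wy":0,"wz":6.4},{"tx":0,"ty":0,"tz":0,"wx":0,"wy":0,"wz":6.4},{"tx":0,"ty":0,"tz":0,"wx":0,"wy":0,"wz":6.4},{"tx":0,"ty":0,"tz":0,"wx":0,"wy":0,"wz":6.4},{"tx":0,"ty":0,"tz":0,"wx":0,"wy":0,"wz":6.4},{"tx":0,"ty":0,"tz":0,"wx":0,"wy":0,"wz":6.4},{"tx":0,"ty":0,"tz":0,"wx":0,"wy":0,"wz":6.4},{"tx":0,"ty":0,"tz":0,"wx":0,"wy":0,"wz":6.4},{"tx":0,"ty":0,"tz":0,"wx":0,"wy":0,"wz":6.4},{"tx":0,"ty":0,"tz":0,"wx":0,"wy":0,"wz":1},{"tx":0,"ty":0,"tz":0,"wx":0,"wy":0,"wz":0},{"tx":0,"ty":0,"tz":0,"wx":0,"wy":0,"wz":0}]'

```text
time: 49.3
tool_pos: [0.626, -0.0672, 0.093]
tcp_rot: [0.902, 0.432, 0.002, 0.001]
force: [7.0, 2.0, -4.4]
width: 0.01
grip_force: 25.0
```

```bash
python3 -c "
from h import *
go(*(ch(-58,-147)+2),134,116)"
```

```text
t 49.3 pos [626.  -67.2  93. ] psi 51.2 F [ 7.   2.  -4.4] w 10.0 g 25.0 q5-7 [-0.24  0.41  0.36  1.69 -0.16  1.06 -0.52]
 turn(tool) [  0.2  -0.1 -64.8]  shift now [-85.1 -80.9 -41.5]  shift after turn [  37.  -111.6  -41. ]
```

>>> play_rows --deltas '[{"tx":0,"ty":0,"tz":0,"wx":0,"wy":0,"wz":0},{"tx":0,"ty":0,"tz":0,"wx":0,"wy":0,"wz":0},{"tx":0,"ty":0,"tz":0,"wx":0,"wy":0,"wz":0},{"tx":0,"ty":0,"tz":-18,"wx":0,"wy":0,"wz":0},{"tx":0,"ty":0,"tz":-24,"wx":0,"wy":0,"wz":0},{"tx":0,"ty":0,"tz":0,"wx":0,"wy":0,"wz":-8.1},{"tx":0,"ty":0,"tz":0,"wx":0,"wy":0,"wz":-8.1},{"tx":0,"ty":0,"tz":0,"wx":0,"wy":0,"wz":-8.1},{"tx":0,"ty":0,"tz":0,"wx":0,"wy":0,"wz":-8.1},{"tx":0,"ty":0,"tz":0,"wx":0,"wy":0,"wz":-8.1},{"tx":0,"ty":0,"tz":0,"wx":0,"wy":0,"wz":-8.1},{"tx":0,"ty":0,"tz":0,"wx":0,"wy":0,"wz":-8.1},{"tx":0,"ty":0,"tz":0,"wx":0,"wy":0,"wz":-8.1},{"tx":9.2,"ty":-28,"tz":0,"wx":0,"wy":0,"wz":0},{"tx":9.2,"ty":-28,"tz":0,"wx":0,"wy":0,"wz":0},{"tx":9.2,"ty":-28,"tz":0,"wx":0,"wy":0,"wz":0},{"tx":9.2,"ty":-28,"tz":0,"wx":0,"wy":0,"wz":0},{"tx":0,"ty":0,"tz":0,"wx":0,"wy":0,"wz":0},{"tx":0,"ty":0,"tz":0,"wx":0,"wy":0,"wz":0},{"tx":0,"ty":0,"tz":0,"wx":0,"wy":0,"wz":0}]' --claw 40

```text
time: 51.3
tool_pos: [0.5082, -0.084, 0.1348]
tcp_rot: [0.53, 0.848, 0.0, 0.0]
force: [-0.3, 0.3, 0.6]
width: 0.0399
grip_force: 0.0
```

```bash
python3 -c "
from h import *
go(*(ch(-58,-147)+1.5),92,116)
wings()"
```

```text
t 51.3 pos [508.2 -84.  134.8] psi 116.0 F [-0.3  0.3  0.6] w 39.9 g 0.0 q5-7 [-0.09  0.14  0.19  1.92 -0.03  1.08  0.56]
 turn(tool) [ 0.  0. -0.]  shift now [ 0.2  1.  42.8]  shift after turn [ 0.2  1.  42.8]
wing 128 (array([468.3, 204.8]), array([55.5, 14.9]), 54.0) value 2.34 chamber -55.0 146.0
wing 43 (array([ 519. , -102.7]), array([18.8, 12.5]), -51.4) value 1.04 chamber -48.0 -165.0
wing 119 (array([583. , 221.7]), array([55.4, 12.7]), -66.9) value 1.31 chamber 61.0 146.0
wing 117 (array([624.4, -67.9]), array([56.7, 13.5]), 53.3) value 2.35 chamber 62.0 -147.0
```

Wings 0 and 2 are home, 1 and 3 still half way. Now wing 1.

>>> play_rows --deltas '[{"tx":0,"ty":1,"tz":11,"wx":0,"wy":0,"wz":0},{"tx":0,"ty":0,"tz":12,"wx":0,"wy":0,"wz":0},{"tx":0,"ty":0,"tz":12,"wx":0,"wy":0,"wz":0},{"tx":0,"ty":0,"tz":7,"wx":0,"wy":0,"wz":0},{"tx":0,"ty":0,"tz":0,"wx":0,"wy":0,"wz":0}]'

```text
time: 51.85
tool_pos: [0.5072, -0.0836, 0.0908]
tcp_rot: [0.53, 0.848, -0.001, -0.001]
force: [0.1, 0.6, 0.2]
width: 0.04
grip_force: 0.0
```

>>> play_rows --deltas '[{"tx":0,"ty":0,"tz":0,"wx":0,"wy":0,"wz":0},{"tx":0,"ty":0,"tz":0,"wx":0,"wy":0,"wz":0},{"tx":0,"ty":0,"tz":0,"wx":0,"wy":0,"wz":0},{"tx":0,"ty":0,"tz":0,"wx":0,"wy":0,"wz":0},{"tx":0,"ty":0,"tz":0,"wx":0,"wy":0,"wz":0}]' --claw 0

```text
time: 52.35
tool_pos: [0.5108, -0.0825, 0.0932]
tcp_rot: [0.53, 0.848, 0.002, 0.002]
force: [6.5, 0.7, -6.7]
width: 0.0095
grip_force: 25.0
```

>>> play_rows --deltas '[{"tx":0,"ty":0,"tz":0,"wx":0,"wy":0,"wz":6.4},{"tx":0,"ty":0,"tz":0,"wx":0,"wy":0,"wz":6.4},{"tx":0,"ty":0,"tz":0,"wx":0,"wy":0,"wz":6.4},{"tx":0,"ty":0,"tz":0,"wx":0,"wy":0,"wz":6.4},{"tx":0,"ty":0,"tz":0,"wx":0,"wy":0,"wz":6.4},{"tx":0,"ty":0,"tz":0,"wx":0,"wy":0,"wz":6.4},{"tx":0,"ty":0,"tz":0,"wx":0,"wy":0,"wz":6.4},{"tx":0,"ty":0,"tz":0,"wx":0,"wy":0,"wz":6.4},{"tx":0,"ty":0,"tz":0,"wx":0,"wy":0,"wz":6.4},{"tx":0,"ty":0,"tz":0,"wx":0,"wy":0,"wz":6.4},{"tx":0,"ty":0,"tz":0,"wx":0,"wy":0,"wz":1},{"tx":0,"ty":0,"tz":0,"wx":0,"wy":0,"wz":0},{"tx":0,"ty":0,"tz":0,"wx":0,"wy":0,"wz":0}]'

```text
time: 53.65
tool_pos: [0.512, -0.0827, 0.0933]
tcp_rot: [0.902, 0.431, 0.004, 0.002]
force: [16.2, 1.8, -11.9]
width: 0.0097
grip_force: 25.0
```

```bash
python3 -c "
from h import *
go(*(ch(58,147)+2),134,116)"
```

```text
t 53.65 pos [512.  -82.7  93.3] psi 51.0 F [ 16.2   1.8 -11.9] w 9.7 g 25.0 q5-7 [-0.2   0.19  0.3   1.97 -0.07  0.99 -0.54]
 turn(tool) [  0.5  -0.1 -65. ]  shift now [ 283.7 -137.8  -40. ]  shift after turn [245.  198.4 -40.7]
```

>>> play_rows --deltas '[{"tx":0,"ty":0,"tz":0,"wx":0,"wy":0,"wz":0},{"tx":0,"ty":0,"tz":0,"wx":0,"wy":0,"wz":0},{"tx":0,"ty":0,"tz":0,"wx":0,"wy":0,"wz":0},{"tx":0,"ty":0,"tz":-18,"wx":0,"wy":0,"wz":0},{"tx":0,"ty":0,"tz":-24,"wx":0,"wy":0,"wz":0},{"tx":0,"ty":0,"tz":0,"wx":0,"wy":0,"wz":-8.1},{"tx":0,"ty":0,"tz":0,"wx":0,"wy":0,"wz":-8.1},{"tx":0,"ty":0,"tz":0,"wx":0,"wy":0,"wz":-8.1},{"tx":0,"ty":0,"tz":0,"wx":0,"wy":0,"wz":-8.1},{"tx":0,"ty":0,"tz":0,"wx":0,"wy":0,"wz":-8.1},{"tx":0,"ty":0,"tz":0,"wx":0,"wy":0,"wz":-8.1},{"tx":0,"ty":0,"tz":0,"wx":0,"wy":0,"wz":-8.1},{"tx":0,"ty":0,"tz":0,"wx":0,"wy":0,"wz":-8.1},{"tx":35,"ty":28.3,"tz":0,"wx":0,"wy":0,"wz":0},{"tx":35,"ty":28.3,"tz":0,"wx":0,"wy":0,"wz":0},{"tx":35,"ty":28.3,"tz":0,"wx":0,"wy":0,"wz":0},{"tx":35,"ty":28.3,"tz":0,"wx":0,"wy":0,"wz":0},{"tx":35,"ty":28.3,"tz":0,"wx":0,"wy":0,"wz":0},{"tx":35,"ty":28.3,"tz":0,"wx":0,"wy":0,"wz":0},{"tx":35,"ty":28.3,"tz":0,"wx":0,"wy":0,"wz":0}]' --claw 40

```text
time: 55.65
tool_pos: [0.58, 0.2245, 0.1344]
tcp_rot: [0.532, 0.847, -0.0, -0.0]
force: [0.6, -0.3, -0.1]
width: 0.0399
grip_force: 0.0
```

>>> play_rows --deltas '[{"tx":0,"ty":0,"tz":0,"wx":0,"wy":0,"wz":0},{"tx":0,"ty":0,"tz":0,"wx":0,"wy":0,"wz":0},{"tx":0,"ty":0,"tz":0,"wx":0,"wy":0,"wz":0}]'

```text
time: 55.95
tool_pos: [0.58, 0.2214, 0.1343]
tcp_rot: [0.532, 0.847, -0.001, 0.0]
force: [0.2, -0.1, 0.0]
width: 0.0401
grip_force: 0.0
```

```bash
python3 -c "
from h import *
go(*(ch(58,147)+1.5),92,116)
wings()"
```

```text
t 55.95 pos [580.  221.4 134.3] psi 115.7 F [ 0.2 -0.1  0. ] w 40.1 g 0.0 q5-7 [-0.47  0.34  0.04  1.66 -0.01  1.14  0.02]
 turn(tool) [-0.   0.  -0.3]  shift now [ 1.3  3.3 42.3]  shift after turn [ 1.3  3.3 42.3]
wing 111 (array([510.4, -83.7]), array([57.1, 13.8]), 51.6) value 2.38 chamber -53.0 -147.0
wing 67 (array([588.8, 210.6]), array([31.7, 11.7]), -64.5) value 1.27 chamber 65.0 133.0
wing 118 (array([624.7, -67.5]), array([55.9, 12.2]), 50.9) value 2.39 chamber 62.0 -147.0
```

>>> play_rows --deltas '[{"tx":1.2,"ty":3,"tz":11,"wx":0,"wy":0,"wz":0},{"tx":0,"ty":0,"tz":12,"wx":0,"wy":0,"wz":0},{"tx":0,"ty":0,"tz":12,"wx":0,"wy":0,"wz":0},{"tx":0,"ty":0,"tz":7,"wx":0,"wy":0,"wz":0},{"tx":0,"ty":0,"tz":0,"wx":0,"wy":0,"wz":0}]'

```text
time: 56.5
tool_pos: [0.5812, 0.2249, 0.0906]
tcp_rot: [0.532, 0.847, -0.001, -0.001]
force: [1.0, -0.9, -0.1]
width: 0.0399
grip_force: 0.0
```

>>> play_rows --deltas '[{"tx":0,"ty":0,"tz":0,"wx":0,"wy":0,"wz":0},{"tx":0,"ty":0,"tz":0,"wx":0,"wy":0,"wz":0},{"tx":0,"ty":0,"tz":0,"wx":0,"wy":0,"wz":0},{"tx":0,"ty":0,"tz":0,"wx":0,"wy":0,"wz":0},{"tx":0,"ty":0,"tz":0,"wx":0,"wy":0,"wz":0}]' --claw 0

```text
time: 57.0
tool_pos: [0.5832, 0.2259, 0.0929]
tcp_rot: [0.532, 0.847, 0.001, 0.001]
force: [0.9, 0.1, -3.3]
width: 0.01
grip_force: 25.0
```

>>> play_rows --deltas '[{"tx":0,"ty":0,"tz":0,"wx":0,"wy":0,"wz":6.4},{"tx":0,"ty":0,"tz":0,"wx":0,"wy":0,"wz":6.4},{"tx":0,"ty":0,"tz":0,"wx":0,"wy":0,"wz":6.4},{"tx":0,"ty":0,"tz":0,"wx":0,"wy":0,"wz":6.4},{"tx":0,"ty":0,"tz":0,"wx":0,"wy":0,"wz":6.4},{"tx":0,"ty":0,"tz":0,"wx":0,"wy":0,"wz":6.4},{"tx":0,"ty":0,"tz":0,"wx":0,"wy":0,"wz":6.4},{"tx":0,"ty":0,"tz":0,"wx":0,"wy":0,"wz":6.4},{"tx":0,"ty":0,"tz":0,"wx":0,"wy":0,"wz":6.4},{"tx":0,"ty":0,"tz":0,"wx":0,"wy":0,"wz":6.4},{"tx":0,"ty":0,"tz":0,"wx":0,"wy":0,"wz":1},{"tx":0,"ty":0,"tz":0,"wx":0,"wy":0,"wz":0},{"tx":0,"ty":0,"tz":0,"wx":0,"wy":0,"wz":0}]'

```text
time: 58.3
tool_pos: [0.5853, 0.2256, 0.093]
tcp_rot: [0.904, 0.428, 0.003, 0.001]
force: [12.8, 2.1, -9.3]
width: 0.0095
grip_force: 25.0
```

>>> play_rows --deltas '[{"tx":0,"ty":0,"tz":0,"wx":0,"wy":0,"wz":0},{"tx":0,"ty":0,"tz":0,"wx":0,"wy":0,"wz":0},{"tx":0,"ty":0,"tz":0,"wx":0,"wy":0,"wz":0},{"tx":0,"ty":0,"tz":-18,"wx":0,"wy":0,"wz":0},{"tx":0,"ty":0,"tz":-24,"wx":0,"wy":0,"wz":0},{"tx":0,"ty":0,"tz":-40,"wx":0,"wy":0,"wz":0},{"tx":0,"ty":0,"tz":-40,"wx":0,"wy":0,"wz":0},{"tx":-20,"ty":-20,"tz":-20,"wx":0,"wy":0,"wz":0},{"tx":-20,"ty":-20,"tz":0,"wx":0,"wy":0,"wz":0},{"tx":-20,"ty":-20,"tz":0,"wx":0,"wy":0,"wz":0},{"tx":0,"ty":0,"tz":0,"wx":0,"wy":0,"wz":0},{"tx":0,"ty":0,"tz":0,"wx":0,"wy":0,"wz":0}]' --claw 40

```text
time: 59.5
tool_pos: [0.4976, 0.217, 0.2349]
tcp_rot: [0.903, 0.429, 0.0, -0.0]
force: [0.3, 0.6, -0.1]
width: 0.0401
grip_force: 0.0
```

```bash
python3 -c "
from h import *
go(*ch(-58,0),200,116)
wings();wings('top')
f=optics.grab_frame('scene');cv2.imwrite('pics/s9.png',f['pixels']);W=cloud(f)
m=np.zeros((480,640),bool);m[195:320,175:275]=1;m&=(W[...,2]>.034)&(W[...,2]<.055)
for c in comps(m,40):print(rect(W[c]),np.median(W[c][:,2]))"
```

```text
t 59.5 pos [497.6 217.  234.9] psi 50.8 F [ 0.3  0.6 -0.1] w 40.1 g 0.0 q5-7 [-0.7   0.11  0.22  1.74 -0.03  1.3  -1.15]
 turn(tool) [  0.   -0.  -65.2]  shift now [-128.1   90.4   34.8]  shift after turn [-135.8  -78.3   34.9]
wing 121 (array([468.7, 206.3]), array([55.3, 15.5]), 45.6) value 2.49 chamber -55.0 146.0
wing 118 (array([510.5, -83.3]), array([57.2, 13. ]), 51.2) value 2.39 chamber -54.0 -147.0
wing 134 (array([582.7, 222. ]), array([57.4, 13.8]), 50.2) value 2.41 chamber 60.0 146.0
wing 121 (array([624.9, -68.5]), array([56.6, 13.9]), 46.9) value 2.46 chamber 62.0 -147.0
wing 82 (array([623.6, -70.1]), array([55.1, 13.6]), 50.7) value 2.4 chamber 57.0 -148.0
wing 29 (array([578.3, 215.4]), array([39.2,  6.3]), 49.3) value 2.42 chamber 55.0 141.0
wing 76 (array([507.4, -85.7]), array([54.2, 11.3]), 51.2) value 2.39 chamber -59.0 -148.0
(array([ 630.3, -339. ]), array([81.7, 45.9]), -88.1) 0.043621016032295325
```

View pics/s9.png

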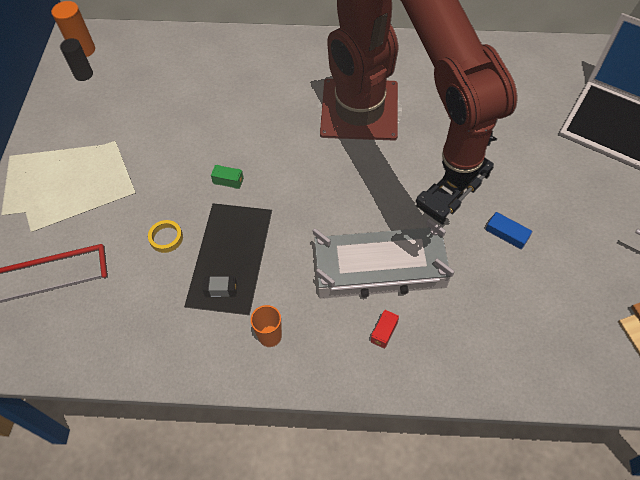

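The picture shows the cover shut at (380,257), all four wings turned home, and the spare still on the mat at (220,287). The bystanders are where they were and the robot is clear.

```bash
python3 -c "
from bench import order
print(order.sign_off())"
```

```text
the job is handed in; nothing more can be done
None
```

The job is handed in at about 60 s of the 210 s allowed: modules are seated in cradles 1 and 3, the cover is shut, and all four wing screws were tightened in cross order to about 2.4 rad. The sign-off returned no verdict.

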